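Clear the shelf and feed medium sample boxes through the dry chest flap

ROBOT

A 6-joint arm with a two-finger parallel gripper is mounted at the origin on the work surface. World frame = base frame: x ahead of the robot, y to its left, z up, the work surface at z = 0. Lengths are in mm, angles in degrees, forces in N, time in s.
With the tool pointing down it reaches from about 300 to 850 mm from the base axis. Payload 4.2 kg.
Tool frame: the origin (TCP) lies midway between the tips of the shut fingers; the grasp point (between the pads) lies 19 mm behind it; x points along the fingers, y is the direction in which the jaws open and shut, and the axes are right-handed (so a half turn about x gives the same grasp; the last joint's range is limited). The gripper opens to 91 mm and grips with 3 to 60 N. Pads are 32 mm wide; open, the fingers measure 118 mm over their backs; the gripper's body (76 mm by 178 mm) begins 60 mm behind the grasp point.
Start: joints at [62.968, 18.312, 89.639, -0, 72.044, -1.146], TCP at [251.041, 517.321, 213.976] pointing down, gripper open.
Joint ranges: [-177.97, 177.97], [-48.28, 115.42], [12.27, 149.76], [-77.06, 257.06], [2.81, 150.46], [-146.56, 146.56]. Speed limits (degrees/s): [147.25, 147.25, 180, 180, 180, 180].

INTERFACE

Orientations are given as [roll, pitch, yaw] about the fixed x, y, z axes, in that order (R = Rz(yaw) Ry(pitch) Rx(roll)).
In Python, from workcell import * gives the robot as it stands.
- The arm moves only by the shell command python3 -m handwheel 'ROWS' [FORCE]. ROWS is a JSON object of lists of equal length, an entry for each row: "gripper": the closure, from 0 (fully open) to 1 (shut); "offset": the shift along the tool's x, y, z in mm, a list of three; "rot": the turn, a rotation vector about the tool's x, y, z in degrees, a list of three. A call has 1 to 5 rows; each row is the pose to reach, as a shift and turn from the pose commanded when the call began, along the tool's axes at that moment; what a row does not reach only later rows make up. A row lasts 1/12 s, in which the tool goes at most 41.7 mm and 7.16 degrees, less where a joint would pass 70% of its speed; a pose out of reach is approached as far as the arm can. A call with a gripper value outside its range is refused whole. The fingers move at their own pace and stop on an object; FORCE is the grip in N (left out, the last holds). Time passes only in rows, so rows that repeat a pose let the fingers close. It gives the time, the measured TCP pose, the force and the opening at its end, in the units of the state.
- state(): the state, without advancing time (a new reading comes with each control period).
- grab_frame(name): name is "scene" or "top" or "wrist"; returns the picture (384x512x3 uint8, red, green, blue); there is no depth.
- camera_params(name): a dict with "fx", "fy", "cx", "cy" (pixels), "position" and "attitude" of the camera in the world; the wrist camera has in their place "hand_eye" (4x4, takes a point from camera to tool coordinates, whose origin is the TCP and whose axes are the tool frame's). Camera axes: x right, y up, looking along -z (the intrinsics and any distortion apply to the point x, -y, -z); pixel columns grow to the right and rows downward; lengths in mm; the calibration is good to about 2 mm. A picture is of the moment at which its call begins: read the wrist's pose just before it. camera_params takes no time and is no camera call.
- job_done(): hands the job in, once; it reports no verdict.
The state is a dict: "time_s": time; "qpos": joint angles; "qvel": joint speeds; "effort": joint torques, N m; "ee_pos": TCP position; "ee_rot": TCP orientation; "force": force on the tool from outside, world axes, zero at the start; "torque": the same for the moment, N m; "gripper_width": finger opening in mm.
Only numpy, scipy, OpenCV 4.12 (cv2) and the standard library are available. Lean on these libraries where they do the work, as an engineer would, in place of code of your own. Each camera call takes 0.05 s, during which the arm holds its last target.

TASK

Get the sample boxes into the dry chest: first wipe the loose chips off the chest's loading shelf into the steel waste tray with the scraper block, without picking them up or letting any get into the chest, and only then push every medium box (84 mm long) lengthwise through the sprung flap until it has gone right in and the flap has shut behind it. Leave the short and long boxes and everything else where they are, and finish with the scraper standing back on its blue mat.

Things in the scene. Friction and masses are not known exactly. Their poses are not given: they have to be found in the camera images.
- chest: Low white dry-storage chest (fixed), clear top edged in blue, loading shelf in front of its mouth. Origin: on the table under the middle of the mouth, in the plane of the front wall; x points into the chest (the way boxes go in), z up. Chest: x = 0 to 347 mm, y = -100 to +100 mm, top 160 mm above the table; front flush, mouth in the middle.
- shelf (a point): Middle of the top face of the chest's level aluminium loading shelf, 100 mm above the table. Axes as the chest's. In the chest's frame the shelf spans x = -200 to -12 mm and y = -90 to +100 mm; 6 mm thick, no rims.
- port (a point): Middle of the lower edge of the mouth, at shelf height (100 mm above the table); axes as the chest's. The mouth is 64 mm wide, 50 mm high. A lane of free-running rollers, 64 mm wide, starts 12 mm before the mouth and slopes down 15 degrees to a stop 335 mm in: a box whose tail is pushed up to the mouth rolls on by itself and the flap drops shut behind it. The lane takes three medium boxes end to end.
- flap (a joint): Orange sprung flap in the mouth, hinged along its upper edge (150 mm above the table), 58 mm wide, 46 mm high. 0 = hanging shut, grows as it swings into the chest, at most 1.45 rad; opens with under 1 N at its lower edge and closes by itself. It cannot swing outwards.
- waste_tray: Open stainless tray (fixed), 200 x 110 x 55 mm high, wall 4 mm, beside the shelf along its -y edge (chest frame), rim 45 mm below the shelf top, so that chips pushed over that edge fall into it. Origin: centre of its underside; x along its length, parallel to the chest's x; z up.
- scraper: Scraper block: a white plastic foot 120 mm long, 28 thick, 14 high, and on it a wooden grip 75 mm long, 24 thick, up to 62 mm above the underside. 0.2 kg. Origin: centre of the underside of the foot; x along its length, z up. Same both ways round.
- mat: Blue mat, the scraper's place (fixed), 150 x 75 mm, 4 mm thick. Origin: centre of its underside; x along its length.
- pad: White foam sheet (fixed, firm), 270 x 300 mm, 3 mm thick, on which the sample boxes stand. Origin: centre of its underside.
- medium_1: Medium sample box, closed and rigid: 84 mm long, 40 wide, 34 high, grey with a white lid that has a dark window with a green bronze fragment. Origin: centre of its underside; x along its length, z up. It looks the same from both ends. About 0.25 kg. Belongs in the chest. Two or three of the medium boxes are present.
- medium_2: Medium sample box, closed and rigid: 84 mm long, 40 wide, 34 high, grey with a white lid that has a dark window with a green bronze fragment. Origin: centre of its underside; x along its length, z up. It looks the same from both ends. About 0.25 kg. Belongs in the chest. Two or three of the medium boxes are present.
- medium_3: Medium sample box, closed and rigid: 84 mm long, 40 wide, 34 high, grey with a white lid that has a dark window with a green bronze fragment. Origin: centre of its underside; x along its length, z up. It looks the same from both ends. About 0.25 kg. Belongs in the chest. Two or three of the medium boxes are present.
- short_1: Short sample box, closed and rigid: 62 mm long, 40 wide, 34 high, grey with a white lid that has a dark window with a green bronze fragment. Origin: centre of its underside; x along its length, z up. It looks the same from both ends. Stays where it is.
- short_2: Short sample box, closed and rigid: 62 mm long, 40 wide, 34 high, grey with a white lid that has a dark window with a green bronze fragment. Origin: centre of its underside; x along its length, z up. It looks the same from both ends. Stays where it is.
- long_1: Long sample box, closed and rigid: 108 mm long, 40 wide, 34 high, grey with a white lid that has a dark window with a green bronze fragment. Origin: centre of its underside; x along its length, z up. It looks the same from both ends. Stays where it is.
- chip_1: Loose chip of clay or green corrosion, 24 x 18 x 12 mm, 12 g, lying on the loading shelf. Origin: centre of its underside at the start. Three to five chips are present.
- chip_2: Loose chip of clay or green corrosion, 24 x 18 x 12 mm, 12 g, lying on the loading shelf. Origin: centre of its underside at the start. Three to five chips are present.
- chip_3: Loose chip of clay or green corrosion, 24 x 18 x 12 mm, 12 g, lying on the loading shelf. Origin: centre of its underside at the start. Three to five chips are present.
- chip_4: Loose chip of clay or green corrosion, 24 x 18 x 12 mm, 12 g, lying on the loading shelf. Origin: centre of its underside at the start. Three to five chips are present.
- chip_5: Loose chip of clay or green corrosion, 24 x 18 x 12 mm, 12 g, lying on the loading shelf. Origin: centre of its underside at the start. Three to five chips are present.
- bottle: Amber bottle, 56 mm across, 130 mm high, standing loose. Origin: centre of its underside. Stays where it is.
- jar: Clear jar, 68 mm across, 75 mm high, standing loose. Origin: centre of its underside. Stays where it is.
Mind the look-alikes: they are no part of the job. Leave any red look-alike of the medium_3 alone.

How it is judged (in metres and radians):
On the way, in this order (a step that is already met when the one before it is completed fails the run):
1. the scraper block is set upright on the loading shelf (x of scraper in the frame of chest between -0.2 and 0 m and y of scraper in the frame of chest between -0.12 and 0.12 m and z of scraper in the frame of chest between 0.09 and 0.112 m and angle between scraper's own z axis and vertical below 0.25 rad), for 0.2 s.
2. every chip lies in the waste tray (x of chip_1 in the frame of waste_tray between -0.1 and 0.1 m and y of chip_1 in the frame of waste_tray between -0.055 and 0.055 m and z of chip_1 in the frame of waste_tray between -0.01 and 0.05 m and x of chip_2 in the frame of waste_tray between -0.1 and 0.1 m and y of chip_2 in the frame of waste_tray between -0.055 and 0.055 m and z of chip_2 in the frame of waste_tray between -0.01 and 0.05 m and x of chip_3 in the frame of waste_tray between -0.1 and 0.1 m and y of chip_3 in the frame of waste_tray between -0.055 and 0.055 m and z of chip_3 in the frame of waste_tray between -0.01 and 0.05 m and x of chip_4 in the frame of waste_tray between -0.1 and 0.1 m and y of chip_4 in the frame of waste_tray between -0.055 and 0.055 m and z of chip_4 in the frame of waste_tray between -0.01 and 0.05 m and x of chip_5 in the frame of waste_tray between -0.1 and 0.1 m and y of chip_5 in the frame of waste_tray between -0.055 and 0.055 m and z of chip_5 in the frame of waste_tray between -0.01 and 0.05 m), for 0.2 s.
3. every medium box is inside the chest and the flap is shut (x of medium_1 in the frame of chest between 0.05 and 0.34 m and y of medium_1 in the frame of chest between -0.04 and 0.04 m and z of each of medium_1, medium_2, medium_3 in the frame of chest below 0.14 m and x of medium_2 in the frame of chest between 0.05 and 0.34 m and y of medium_2 in the frame of chest between -0.04 and 0.04 m and x of medium_3 in the frame of chest between 0.05 and 0.34 m and y of medium_3 in the frame of chest between -0.04 and 0.04 m and value of joint flap below 0.12 rad), for 0.2 s.
At the end, for the whole second after the job is handed in: Medium boxes in the chest (centres over 50 mm past the mouth), flap shut (under 0.12 rad); chips in the waste tray; short and long boxes upright, within 60 mm of their starts; scraper upright on its mat (within 50 mm along, 30 mm across its centre) (all of step 2 and all of step 3 and distance of each of short_1, short_2, long_1 from where it was at the start of the episode below 0.06 m and angle between each of short_1, short_2, long_1's own z axis and vertical below 0.2 rad and x of scraper in the frame of mat between -0.05 and 0.05 m and y of scraper in the frame of mat between -0.03 and 0.03 m and z of scraper in the frame of mat between -0.005 and 0.012 m and angle between scraper's own z axis and vertical below 0.15 rad and linear speed of scraper below 0.02 m/s); the robot touches nothing.
It fails at once if the flap is opened while a chip still lies on the loading shelf (value of joint flap above 0.3 rad and ((x of chip_1 in the frame of chest between -0.205 and 0 m and y of chip_1 in the frame of chest between -0.092 and 0.102 m and z of chip_1 in the frame of chest between 0.09 and 0.16 m) or (x of chip_2 in the frame of chest between -0.205 and 0 m and y of chip_2 in the frame of chest between -0.092 and 0.102 m and z of chip_2 in the frame of chest between 0.09 and 0.16 m) or (x of chip_3 in the frame of chest between -0.205 and 0 m and y of chip_3 in the frame of chest between -0.092 and 0.102 m and z of chip_3 in the frame of chest between 0.09 and 0.16 m) or (x of chip_4 in the frame of chest between -0.205 and 0 m and y of chip_4 in the frame of chest between -0.092 and 0.102 m and z of chip_4 in the frame of chest between 0.09 and 0.16 m) or (x of chip_5 in the frame of chest between -0.205 and 0 m and y of chip_5 in the frame of chest between -0.092 and 0.102 m and z of chip_5 in the frame of chest between 0.09 and 0.16 m))).
It fails at once if a chip gets into the chest ((x of chip_1 in the frame of chest between 0.012 and 0.34 m and y of chip_1 in the frame of chest between -0.04 and 0.04 m and z of chip_1 in the frame of chest below 0.14 m) or (x of chip_2 in the frame of chest between 0.012 and 0.34 m and y of chip_2 in the frame of chest between -0.04 and 0.04 m and z of chip_2 in the frame of chest below 0.14 m) or (x of chip_3 in the frame of chest between 0.012 and 0.34 m and y of chip_3 in the frame of chest between -0.04 and 0.04 m and z of chip_3 in the frame of chest below 0.14 m) or (x of chip_4 in the frame of chest between 0.012 and 0.34 m and y of chip_4 in the frame of chest between -0.04 and 0.04 m and z of chip_4 in the frame of chest below 0.14 m) or (x of chip_5 in the frame of chest between 0.012 and 0.34 m and y of chip_5 in the frame of chest between -0.04 and 0.04 m and z of chip_5 in the frame of chest below 0.14 m)).
It fails at once if a chip is picked up (lifted more than 50 mm above the shelf) (z of any of chip_1, chip_2, chip_3, chip_4, chip_5 in the frame of chest above 0.15 m).
It fails at once if a short or long box is put into the chest ((x of short_1 in the frame of chest between 0.02 and 0.34 m and y of short_1 in the frame of chest between -0.04 and 0.04 m and z of short_1 in the frame of chest below 0.14 m) or (x of short_2 in the frame of chest between 0.02 and 0.34 m and y of short_2 in the frame of chest between -0.04 and 0.04 m and z of short_2 in the frame of chest below 0.14 m) or (x of long_1 in the frame of chest between 0.02 and 0.34 m and y of long_1 in the frame of chest between -0.04 and 0.04 m and z of long_1 in the frame of chest below 0.14 m)).
It fails at once if the bottle or the jar is knocked over or shifted more than 40 mm (distance of any of bottle, jar from where it was at the start of the episode above 0.04 m or angle between any of bottle, jar's own z axis and vertical above 0.5 rad).
Of medium_1, medium_2, medium_3 only 2 to 3 are there at a start; the rules pass over those that are not, and their reading is None.
Of chip_1, chip_2, chip_3, chip_4, chip_5 only 3 to 5 are there at a start; the rules pass over those that are not, and their reading is None.
At some moment in a run one of medium_1, medium_2, medium_3 may be knocked a few centimetres aside while the robot is not near it.
It also fails if it takes over 210 s, if anything falls off the work surface, if the arm or the gripper's body presses on something with over 40 N, if the wrist force passes 120 N, or if a joint passes its speed limit or range.

## Working session

There is one attempt and no reset: what is moved stays moved. The work goes in short steps, Python scripts to look and compute and a shell command to move; the robot and the scene stay as the last step left them, time stands still between calls to the robot, and variables do not carry over. Pictures are saved under pics/ and viewed, and the job is handed in when it is done.

```bash
ls; mkdir -p pics; python3 - <<'E'
from workcell import *
import cv2
print(state())
for n in ["scene","top","wrist"]:
    print(n,camera_params(n))
    im=grab_frame(n); cv2.imwrite(f"pics/a_{n}.png",im[:,:,::-1])
E
```

```text
pics
{'time_s': 0.0, 'qpos': array([ 6.29673216e+01,  1.83503449e+01,  8.97073930e+01,  1.33246300e-03,
        7.20438159e+01, -1.14843028e+00]), 'qvel': array([ 0.01739739,  0.01696076, -0.01994147, -0.06320592,  0.01689273,
        0.07093275]), 'effort': array([ 1.66854628e-03, -4.12458086e+01, -2.31974638e+01,  7.28187687e-02,
        4.52634471e-02, -1.35810883e-04]), 'ee_pos': array([250.79950125, 516.84744015, 213.12659353]), 'ee_rot': array([ -91.86312921,   89.89843828, -117.7477892 ]), 'force': array([ 0.03010166,  0.37274376, -0.77291655]), 'torque': array([-0.06695174,  0.0063155 , -0.00372422]), 'gripper_width': 91.04357683894753}
scene {'fx': 475.5765961055923, 'fy': 475.5765961055923, 'cx': 246.9104879728651, 'cy': 184.91071121839187, 'position': array([1531.33699812,  -89.14659238, 1218.28651661]), 'attitude': array([39.90660341, -1.0865657 , 87.09072687])}
top {'fx': 488.1305510769396, 'fy': 488.1305510769396, 'cx': 254.7295115807161, 'cy': 187.82568865482918, 'position': array([ 481.55617734,  -43.62689585, 1289.13580175]), 'attitude': array([  6.58427718,   0.13726014, -88.81564959])}
wrist {'fx': 321.0673784056038, 'fy': 321.0673784056038, 'cx': 254.0809764429783, 'cy': 193.19130828126237, 'hand_eye': array([[ 1.87435965e-04,  2.83400196e-01, -9.59001717e-01,
        -1.70300109e+02],
       [ 9.99999655e-01, -8.28767594e-04, -4.94649772e-05,
        -7.80900698e-01],
       [-8.08807930e-04, -9.59001378e-01, -2.83400253e-01,
        -8.06909883e+01],
       [ 0.00000000e+00,  0.00000000e+00,  0.00000000e+00,
         1.00000000e+00]])}
```

View pics/a_top.png

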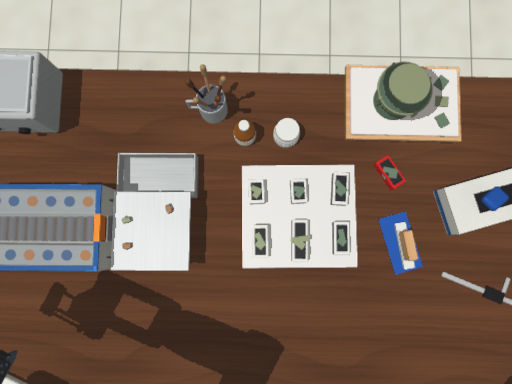

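View pics/a_scene.png

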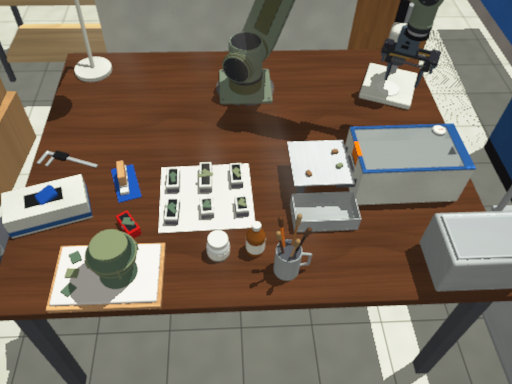

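View pics/a_wrist.png

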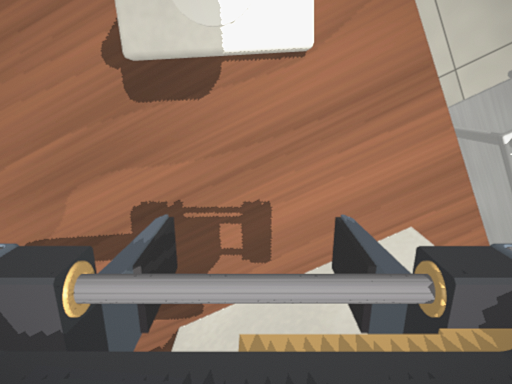

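Top view (image up = +x, right = −y): chest on the left at (50,228), flap at (100,228), shelf (150,231), tray (158,174), pad with six boxes around (300,215), mat with scraper (403,243), red look-alike (390,173), bottle (245,132), jar (287,132). Zooming in to measure.

```bash
cat > h.py <<'E'
from workcell import *
import cv2, numpy as np
from scipy.spatial.transform import Rotation as Ro
def cam(n, st=None):
    p=camera_params(n)
    if n=="wrist":
        st=st or state()
        R=Ro.from_euler('xyz',st['ee_rot'],degrees=True).as_matrix(); he=p['hand_eye']
        Rc=R@he[:3,:3]; t=R@he[:3,3]+st['ee_pos']
    else:
        Rc=Ro.from_euler('xyz',p['attitude'],degrees=True).as_matrix(); t=p['position']
    return p,Rc,t
def ray(n,uv,z,st=None):
    p,Rc,t=cam(n,st)
    uv=np.atleast_2d(np.asarray(uv,float))
    d=np.c_[(uv[:,0]-p['cx'])/p['fx'],-(uv[:,1]-p['cy'])/p['fy'],-np.ones(len(uv))]@Rc.T
    return t+d*((z-t[2])/d[:,2])[:,None]
def proj(n,P,st=None):
    p,Rc,t=cam(n,st)
    c=(np.atleast_2d(P)-t)@Rc
    return np.c_[p['cx']+p['fx']*c[:,0]/-c[:,2], p['cy']-p['fy']*c[:,1]/-c[:,2]]
def save(n,name,crop=None,s=1):
    st=state(); im=grab_frame(n)[:,:,::-1]
    cv2.imwrite(f"pics/{name}_raw.png",im)
    if crop: x0,y0,x1,y1=crop; v=im[y0:y1,x0:x1]
    else: v=im
    cv2.imwrite(f"pics/{name}.png",cv2.resize(v,None,fx=s,fy=s,interpolation=cv2.INTER_CUBIC))
    return st,np.ascontiguousarray(im)
E
python3 - <<'E'
import cv2
im=cv2.imread("pics/a_top.png")
cv2.imwrite("pics/b1.png",cv2.resize(im[140:280,80:210],None,fx=4.2,fy=4.2,interpolation=cv2.INTER_NEAREST))
cv2.imwrite("pics/b2.png",cv2.resize(im[150:280,235:435],None,fx=4,fy=4,interpolation=cv2.INTER_NEAREST))
E
```

```text
(no output)
```

View pics/b1.png

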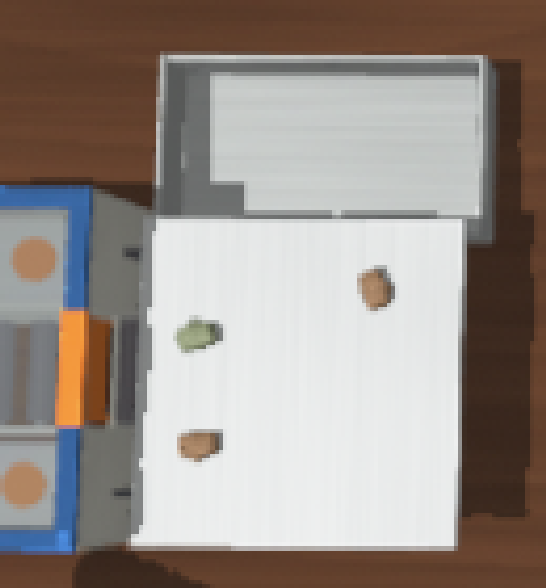

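View pics/b2.png

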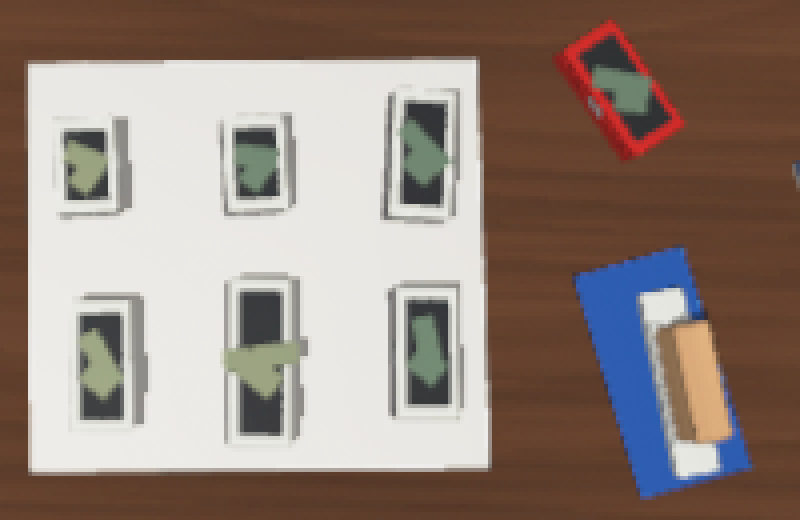

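Three chips are visible: crop (197,335), (375,288), (200,444). Six boxes: two short on the upper left, one long at lower middle, three medium. Now to measure positions.

```bash
python3 - <<'E'
from h import *
im=cv2.imread("pics/a_top.png"); hsv=cv2.cvtColor(im,cv2.COLOR_BGR2HSV)
# pad region: windows = dark
g=im.max(2)
roi=np.zeros(g.shape,np.uint8); roi[168:266,245:352]=1
S=hsv[...,1]
m=(((g<85)|((S>40)))&(roi>0)).astype(np.uint8)
m=cv2.morphologyEx(m,cv2.MORPH_OPEN,np.ones((3,3)))
cs,_=cv2.findContours(m,cv2.RETR_EXTERNAL,cv2.CHAIN_APPROX_NONE)
for c in cs:
    if cv2.contourArea(c)<60: continue
    r=cv2.minAreaRect(c); w=ray("top",cv2.boxPoints(r),37)
    ctr=w.mean(0); e1=w[1]-w[0]; e2=w[2]-w[1]
    L=e1 if np.linalg.norm(e1)>np.linalg.norm(e2) else e2
    print("win px",np.round(r[0],1),"ctr",ctr[:2].round(1),"len",np.linalg.norm(e1).round(1),np.linalg.norm(e2).round(1),"yaw",(np.degrees(np.arctan2(L[1],L[0]))%180).round(1))
# blue mat
def rect(m,z,lab,n="top",box=None):
    if box: k=np.zeros_like(m); x0,y0,x1,y1=box; k[y0:y1,x0:x1]=1; m=m*k
    cs,_=cv2.findContours(m,cv2.RETR_EXTERNAL,cv2.CHAIN_APPROX_NONE)
    c=max(cs,key=cv2.contourArea); r=cv2.minAreaRect(c); w=ray(n,cv2.boxPoints(r),z); ctr=w.mean(0);e1=w[1]-w[0]; e2=w[2]-w[1]
    L=e1 if np.linalg.norm(e1)>np.linalg.norm(e2) else e2
    print(lab,np.round(r[0],1),ctr[:2].round(1),np.linalg.norm(e1).round(1),np.linalg.norm(e2).round(1),"yaw",(np.degrees(np.arctan2(L[1],L[0]))%180).round(1))
H,V=hsv[...,0],hsv[...,2]
rect(((H>105)&(H<125)&(S>120)&(V>80)).astype(np.uint8),4,"mat",box=(375,205,430,280))
rect(((H>5)&(H<20)&(S>70)&(V>200)).astype(np.uint8),66,"grip top",box=(375,205,430,280))
b=(g>185).astype(np.uint8)
rect(b,100,"shelf",box=(112,193,195,275))
rect((((S>50)&(V<235))).astype(np.uint8),106,"chipA",box=(120,210,135,230))
rect((((S>50)&(V<235))).astype(np.uint8),106,"chipB",box=(120,235,135,255))
rect((((S>50)&(V<235))).astype(np.uint8),106,"chipC",box=(162,200,178,218))
# white foot corners px from crop
P=np.array([[640,292],[685,288],[720,470],[677,478]])/4+[235,150]
print("foot",ray("top",P,18)[:,:2].round(1))
# shelf corners
P=np.array([[153,218],[467,218],[457,549],[130,549]])/4.2+[80,140]
print("shelf",ray("top",P,100)[:,:2].round(1))
P=np.array([[91,188],[75,550]])/4.2+[80,140]
print("chest front top",ray("top",P,160)[:,:2].round(1))
P=np.array([[160,56],[489,56],[492,240]])/4.2+[80,140]
print("tray rim",ray("top",P,55)[:,:2].round(1))
for uv,z,l in [((245,125),130,"bottle"),((287,127),75,"jar")]: print(l,ray("top",[uv],z)[0,:2].round(0))
E
```

```text
win px [259.5 241. ] ctr [489.9 -52.6] len 23.0 60.8 yaw 1.1
win px [341.5 234.5] ctr [ 510.6 -261.6] len 23.0 43.2 yaw 180.0
win px [299.5 240. ] ctr [ 494.6 -154.6] len 43.5 86.2 yaw 0.5
win px [256.5 191. ] ctr [617.9 -42.4] len 23.3 41.5 yaw 1.1
win px [340.5 184. ] ctr [ 640.5 -259. ] len 23.3 41.7 yaw 180.0
mat [399.9 242.4] [ 494.4 -419.9] 75.1 150.5 yaw 16.4
grip top [410.4 245.2] [ 486.9 -427.7] 20.2 69.7 yaw 11.7
shelf [150.5 231. ] [508.8 213. ] 188.8 183.9 yaw 91.2
chipA [126.5 219.5] [534.5 271.1] 17.0 12.1 yaw 91.2
chipB [126.7 245.4] [472.2 267.5] 21.3 14.1 yaw 117.9
chipC [169. 208.] [564.5 169.2] 19.5 14.6 yaw 2.4
foot [[ 543.6 -403.8]
 [ 546.8 -433. ]
 [ 430.4 -453.8]
 [ 424.8 -426.1]]
shelf [[601.7 300.8]
 [605.5 117.5]
 [414.8 116.5]
 [410.9 303.9]]
chest front top [[611.7 318.8]
 [413.3 316.3]]
tray rim [[705.9 314.9]
 [710.  113.7]
 [597.1 108. ]]
bottle [768. -11.]
jar [ 779. -117.]
```

```bash
cat >> h.py <<'E'
def axes(st=None):
    st=st or state(); return Ro.from_euler('xyz',st['ee_rot'],degrees=True).as_matrix()
def goto(target, psi=None, st=None):
    """offset in tool axes & rotvec to reach world TCP target with tool straight down, tool y at world angle psi (deg)"""
    st=st or state(); R=axes(st)
    off=R.T@(np.array(target,float)-st['ee_pos'])
    cur=np.degrees(np.arctan2(R[1,1],R[0,1]))
    if psi is None: psi=cur
    psi=cur+((psi-cur+90)%180-90)
    y=np.array([np.cos(np.radians(psi)),np.sin(np.radians(psi)),0]); x=np.array([0,0,-1.]); z=np.cross(x,y)
    Rt=np.c_[x,y,z]
    rv=np.degrees(Ro.from_matrix(R.T@Rt).as_rotvec())
    print("pos",st['ee_pos'].round(1),"ypsi",cur.round(1),"q6",st['qpos'][5].round(1),"off",off.round(1),"rot",rv.round(1))
E
python3 - <<'E'
from h import *
print(axes().round(3))
goto([486,-428,230],psi=100.5)
E
```

```text
[[-0.001  0.437  0.9  ]
 [-0.001  0.9   -0.437]
 [-1.    -0.001 -0.   ]]
pos [250.9 517.  213.3] ypsi 64.1 q6 -1.1 off [ -15.7 -747.5  624.1] rot [-36.4  -0.    0.1]
```

```bash
python3 -m handwheel '{"gripper":[0,0,0,0,0],"offset":[[-30,-12,30],[-60,-36,90],[-87,-73,180],[-87,-80,195],[-87,-80,195]],"rot":[[7,0,0],[14,0,0],[21,0,0],[28,0,0],[35,0,0]]}'; python3 - <<'E'
from h import *
goto([510,230,300],1)
E
```

```text
time_s: 0.57
ee_pos: [377.3, 375.7, 295.4]
ee_rot: [96.1, 90.0, 34.9]
force: [0.1, -0.3, -0.6]
gripper_width: 91.5
pos [377.3 375.7 295.4] ypsi 28.8 q6 14.8 off [ -4.6  46.  191.6] rot [27.8 -0.  -0. ]
```

```bash
python3 -m handwheel '{"gripper":[0,0,0,0,0],"offset":[[-5,46,192],[-5,46,192],[-5,46,192],[-5,46,192],[-5,46,192]],"rot":[[28,0,0],[28,0,0],[28,0,0],[28,0,0],[28,0,0]]}'; python3 - <<'E'
from h import *
goto([510,230,300],1)
st,im=save("wrist","c1",None,1.5)
print(st['ee_pos'],st['ee_rot'])
np.save("c1.npy",np.r_[st['ee_pos'],st['ee_rot']])
E
```

```text
time_s: 0.98
ee_pos: [511.9, 229.0, 299.7]
ee_rot: [26.2, 89.9, -63.0]
force: [-0.1, 0.5, -0.3]
gripper_width: 91.2
pos [511.9 229.  299.7] ypsi 0.8 q6 22.2 off [-0.3 -1.9 -1. ] rot [-0.2  0.  -0. ]
[511.94918729 228.99675519 299.67513644] [ 26.21714537  89.94557723 -62.98725752]
```

View pics/c1.png

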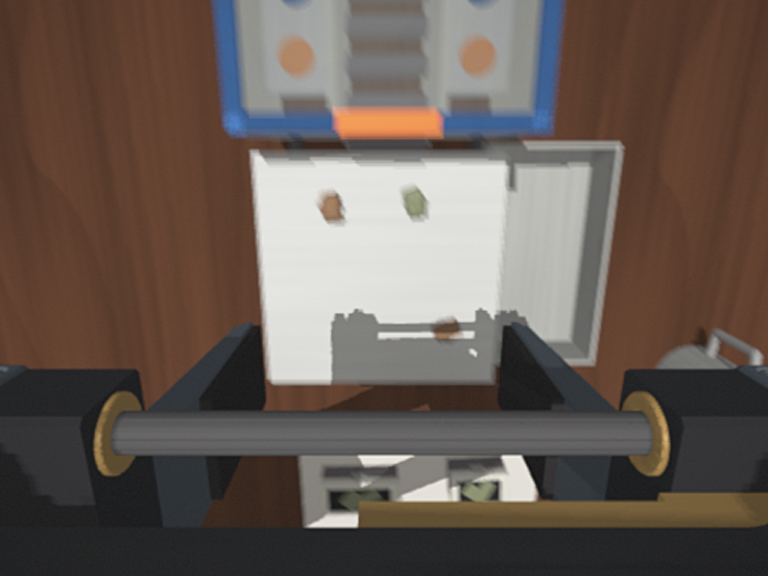

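The shelf (258–510,150–383) holds exactly three chips at (331,206), (414,203), (446,328); the tray is on the right and the flap at (388,122). It is slightly motion-blurred, so I'm taking it again at rest and measuring.

```bash
python3 - <<'E'
from h import *
st,im=save("wrist","c2",(140,60,440,270),2.6)
hsv=cv2.cvtColor(im,cv2.COLOR_BGR2HSV);H,S,V=[hsv[...,i] for i in range(3)]
m=((S>60)&(V<235)).astype(np.uint8); k=np.zeros_like(m); k[110:240,180:330]=1; m*=k
cs,_=cv2.findContours(m,cv2.RETR_EXTERNAL,cv2.CHAIN_APPROX_NONE)
for c in cs:
    if 40<cv2.contourArea(c)<1500:
        r=cv2.minAreaRect(c); print("chip",np.round(r[0]),np.round(r[1]),ray("wrist",[r[0]],106,st)[0,:2].round(1))
m=((H>5)&(H<18)&(S>150)&(V>200)).astype(np.uint8); k[:]=0; k[60:95,200:310]=1; m*=k
cs,_=cv2.findContours(m,cv2.RETR_EXTERNAL,cv2.CHAIN_APPROX_NONE); c=max(cs,key=cv2.contourArea); print("flap",cv2.boundingRect(c))
x,y,w,h=cv2.boundingRect(c); print(ray("wrist",[(x,y+h/2),(x+w,y+h/2)],155,st)[:,:2].round(1))
goto([500,0,300],1)
E
```

```text
chip [292. 214.] [13. 17.] [562.  171.1]
chip [214. 132.] [19. 15.] [469.4 268.3]
flap (217, 66, 70, 16)
[[479.6 325.6]
 [544.  326.6]]
pos [512.9 228.2 299.2] ypsi 0.8 q6 22.1 off [ -0.4 -16.1 228. ] rot [-0.2  0.1 -0. ]
```

View pics/c2.png

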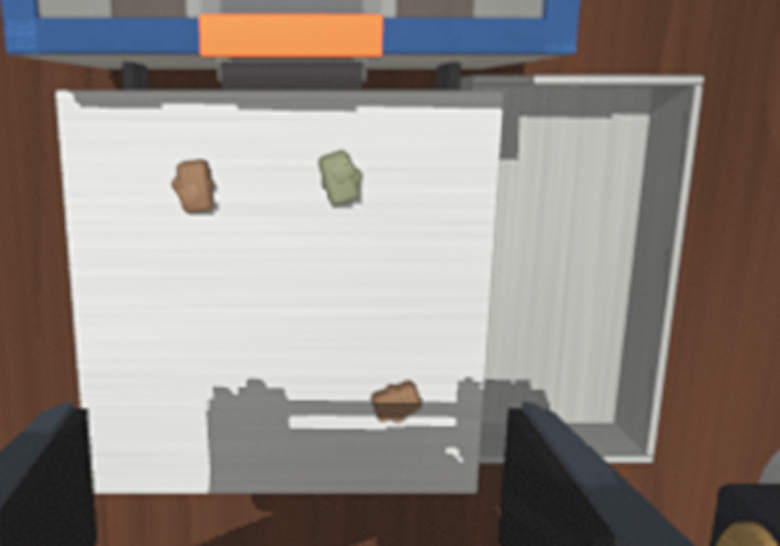

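Sharp view: three chips, crop (194,186), (341,178), (396,401). The shelf corners are crop (57,92), (503,95), (478,492), (95,492). Next I compute the frame.

```bash
python3 - <<'E'
from h import *
st=state()
P=np.array([(57,92),(503,95),(478,492),(95,492)])/2.6+[140,60]
print("shelf",ray("wrist",P,100,st)[:,:2].round(1))
P=np.array([(222,75),(362,75)])/2.6+[140,60]; print("roller lane",ray("wrist",P,98,st)[:,:2].round(1))
P=np.array([(8,50),(575,50)])/2.6+[140,60]; print("chest front top",ray("wrist",P,160,st)[:,:2].round(1))
P=np.array([(200,45),(382,45)])/2.6+[140,60]; print("flap edges",ray("wrist",P,160,st)[:,:2].round(1))
P=np.array([(702,77),(652,460)])/2.6+[140,60]; print("tray rim",ray("wrist",P,55,st)[:,:2].round(1))
P=np.array([(341,178)])/2.6+[140,60]; print("chipA",ray("wrist",P,106,st)[:,:2].round(1))
E
```

```text
shelf [[409.8 309.3]
 [598.6 310.8]
 [602.2 125.7]
 [415.8 123.1]]
roller lane [[479.5 317.2]
 [538.7 318. ]]
chest front top [[410.  322.9]
 [608.3 325.8]]
flap edges [[477.2 325.5]
 [540.7 326.5]]
tray rim [[702.7 320.6]
 [705.8 123.8]]
chipA [[530.7 275.7]]
```

```bash
python3 -m handwheel '{"gripper":[0,0,0,0,0],"offset":[[0,0,40],[0,-2,80],[0,-4,120],[0,-6,160],[0,-8,200]],"rot":[[0,0,0],[0,0,0],[0,0,0],[0,0,0],[0,0,0]]}'; python3 -m handwheel '{"gripper":[0,0,0,0,0],"offset":[[0,0,40],[0,-2,80],[0,-4,120],[0,-6,160],[0,-8,200]],"rot":[[7,0,0],[14,0,0],[21,0,0],[28,0,0],[35,0,0]]}'; python3 - <<'E'
from h import *
goto([500,-390,250],-79.5)
E
```

```text
time_s: 1.5
ee_pos: [505.2, 30.9, 299.7]
ee_rot: [-140.8, 90.0, 130.4]
force: [0.5, 0.6, 0.2]
gripper_width: 91.4
time_s: 1.92
ee_pos: [501.5, -169.3, 299.8]
ee_rot: [-143.3, 90.0, 92.5]
force: [-0.1, 0.6, 0.1]
gripper_width: 91.0
pos [ 501.5 -169.3  299.8] ypsi -34.2 q6 14.2 off [ 49.6 122.8 183.5] rot [45.3 -0.   0. ]
```

```bash
python3 -m handwheel '{"gripper":[0,0,0,0,0],"offset":[[0,23,34],[0,46,68],[0,69,102],[0,92,136],[0,115,170]],"rot":[[7,0,0],[14,0,0],[21,0,0],[28,0,0],[35,0,0]]}'; python3 - <<'E'
from h import *
goto([500,-400,250],-79.5)
E
```

```text
time_s: 2.33
ee_pos: [502.6, -374.6, 299.6]
ee_rot: [-109.2, 89.9, 91.6]
force: [0.6, 0.4, 0.1]
gripper_width: 91.4
pos [ 502.6 -374.6  299.6] ypsi -69.2 q6 31.4 off [49.6 22.8 11.5] rot [10.3 -0.   0.1]
```

```bash
python3 -m handwheel '{"gripper":[0,0,0,0,0],"offset":[[25,12,6],[50,23,12],[50,23,12],[50,23,12],[50,23,12]],"rot":[[7,0,0],[10.3,0,0],[10.3,0,0],[10.3,0,0],[10.3,0,0]]}'; python3 - <<'E'
from h import *
st,im=save("wrist","d1",None,1.5)
goto([500,-400,250],-79.5,st)
E
```

```text
time_s: 2.75
ee_pos: [500.6, -398.5, 251.0]
ee_rot: [168.1, 89.9, -0.9]
force: [-0.0, -0.1, 0.2]
gripper_width: 91.6
pos [ 500.6 -398.5  251. ] ypsi -79.0 q6 39.5 off [1.  1.4 0.9] rot [ 0.5 -0.1 -0. ]
```

View pics/d1.png

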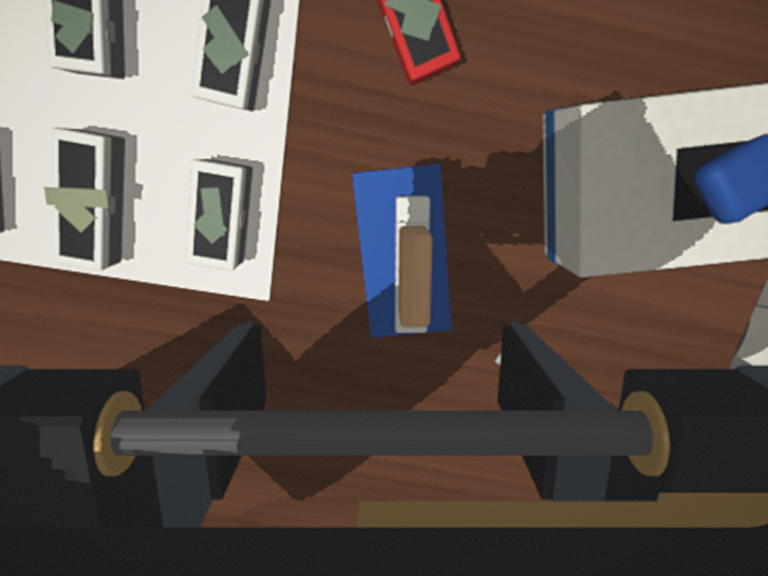

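The mat (355–450,165–337) carries the scraper: foot corners ≈ (397,196), (430,197), (428,332), (396,332), grip (402–432, 228–327).

```bash
python3 - <<'E'
from h import *
st=state()
P=np.array([(397,196),(430,197),(428.5,332),(396,332)])/1.5
w=ray("wrist",P,18,st); print(w[:,:2].round(1),w.mean(0)[:2].round(1))
P=np.array([(401,230),(432,230),(430,324),(401,324)])/1.5
w=ray("wrist",P,66,st); print("grip",w[:,:2].round(1),w.mean(0)[:2].round(1))
P=np.array([(353,175),(440,165),(451,331),(372,337)])/1.5
w=ray("wrist",P,4,st); print("mat",w[:,:2].round(1),w.mean(0)[:2].round(1))
goto([486,-427,120],-79,st)
E
```

```text
[[ 544.4 -404.4]
 [ 548.8 -431.4]
 [ 431.9 -456.3]
 [ 426.3 -427.6]] [ 487.9 -429.9]
grip [[ 524.6 -409.9]
 [ 529.  -432.5]
 [ 456.1 -447.3]
 [ 451.8 -424.9]] [ 490.4 -428.6]
mat [[ 553.3 -365.1]
 [ 575.3 -435.5]
 [ 431.8 -479.1]
 [ 411.9 -408.2]] [ 493.1 -422. ]
pos [ 500.9 -398.5  251.7] ypsi -79.0 q6 39.5 off [131.7  24.9  20.3] rot [-0.  -0.1 -0.1]
```

```bash
python3 -m handwheel '{"gripper":[0,0,0,0,0],"offset":[[40,28,17],[80,28,17],[120,28,17],[160,28,17],[160,28,17]],"rot":[[0,0,0],[0,0,0],[0,0,0],[0,0,0],[0,0,0]]}'; python3 - <<'E'
from h import *
goto([487.5,-429.5,27],-78.5)
E
```

```text
time_s: 3.22
ee_pos: [485.5, -426.1, 83.9]
ee_rot: [-54.4, 89.3, 136.5]
force: [-2.6, 1.4, -0.8]
gripper_width: 91.2
pos [ 485.5 -426.1   83.9] ypsi -79.1 q6 36.8 off [56.8  4.3 -1.8] rot [-0.6  0.4  0.6]
```

```bash
python3 -m handwheel '{"gripper":[0,0,0,0,0],"offset":[[20,3,-1],[40,3,-1],[56,3,-1],[56,3,-1],[56,3,-1]],"rot":[[0,0,0],[0,0,0],[0,0,0],[0,0,0],[0,0,0]]}'; python3 - <<'E'
from h import *
goto([487.5,-429.5,27],-78.5)
E
```

```text
time_s: 3.63
ee_pos: [491.4, -433.1, 36.2]
ee_rot: [131.7, 89.8, -37.4]
force: [0.2, -0.4, 0.2]
gripper_width: 91.3
pos [ 491.4 -433.1   36.2] ypsi -79.1 q6 36.7 off [ 9.1 -4.3  3.1] rot [-0.6 -0.1 -0.1]
```

```bash
python3 -m handwheel '{"gripper":[0,0,1,1,1],"offset":[[5,-4,3],[9,-4,3],[9,-4,3],[9,-4,3],[9,-4,3]],"rot":[[0,0,0],[0,0,0],[0,0,0],[0,0,0],[0,0,0]]}' 30;  python3 -m handwheel '{"gripper":[1,1,1,1,1],"offset":[[0,0,0],[0,0,0],[0,0,0],[0,0,0],[0,0,0]],"rot":[[0,0,0],[0,0,0],[0,0,0],[0,0,0],[0,0,0]]}'; python3 - <<'E'
from h import *
goto([487.5,-429.5,27],-78.5)
E
```

```text
time_s: 4.05
ee_pos: [486.4, -429.8, 25.4]
ee_rot: [132.4, 89.9, -36.8]
force: [-0.2, -0.5, 0.3]
gripper_width: 73.9
time_s: 4.47
ee_pos: [486.2, -429.6, 24.8]
ee_rot: [-92.6, 90.0, 98.2]
force: [0.3, 0.6, 0.0]
gripper_width: 40.8
pos [ 486.2 -429.6   24.8] ypsi -79.2 q6 36.7 off [-2.2  0.1 -1.3] rot [-0.7 -0.   0. ]
```

```bash
python3 -m handwheel '{"gripper":[1,1,1,1,1],"offset":[[0,0,0],[0,0,0],[0,0,0],[0,0,0],[0,0,0]],"rot":[[0,0,0],[0,0,0],[0,0,0],[0,0,0],[0,0,0]]}';  python3 -m handwheel '{"gripper":[1,1,1,1,1],"offset":[[0,0,0],[0,0,0],[-20,0,0],[-40,0,0],[-60,0,0]],"rot":[[0,0,0],[0,0,0],[0,0,0],[0,0,0],[0,0,0]]}'; python3 - <<'E'
from h import *
goto([440,-250,220],-40)
E
```

```text
time_s: 4.88
ee_pos: [486.1, -429.2, 24.7]
ee_rot: [-77.9, 90.0, 112.9]
force: [-0.5, 2.1, 0.2]
gripper_width: 23.8
time_s: 5.3
ee_pos: [485.8, -429.6, 84.7]
ee_rot: [-37.5, 89.9, 153.4]
force: [0.8, 0.5, -3.3]
gripper_width: 23.5
pos [ 485.8 -429.6   84.7] ypsi -79.2 q6 36.7 off [-135.2 -185.1   11.4] rot [-39.2   0.    0.1]
```

```bash
python3 -m handwheel '{"gripper":[1,1,1,1,1],"offset":[[-35,0,0],[-70,-5,0],[-105,-30,5],[-115,-65,10],[-115,-100,20]],"rot":[[0,0,0],[-7,0,0],[-14,0,0],[-21,0,0],[-28,0,0]]}'; python3 - <<'E'
from h import *
goto([440,-100,200],-10)
E
```

```text
time_s: 5.72
ee_pos: [449.7, -336.1, 203.5]
ee_rot: [104.5, 89.5, -36.4]
force: [1.0, 0.8, -1.9]
gripper_width: 23.9
pos [ 449.7 -336.1  203.5] ypsi -50.9 q6 12.9 off [   2.1 -189.3 -141.4] rot [-40.9   0.1  -0.5]
```

```bash
python3 -m handwheel '{"gripper":[1,1,1,1,1],"offset":[[0,-32,-24],[0,-64,-48],[0,-96,-72],[0,-128,-96],[0,-160,-120]],"rot":[[-7,0,0],[-14,0,0],[-21,0,0],[-28,0,0],[-35,0,0]]}'; python3 - <<'E'
from h import *
goto([440,80,200],1)
E
```

```text
time_s: 6.13
ee_pos: [440.4, -133.8, 199.7]
ee_rot: [68.5, 90.0, -37.4]
force: [1.3, 0.6, -1.9]
gripper_width: 23.8
pos [ 440.4 -133.8  199.7] ypsi -15.9 q6 -2.4 off [  -0.4  -58.9 -205.5] rot [-16.9   0.   -0. ]
```

```bash
python3 -m handwheel '{"gripper":[1,1,1,1,1],"offset":[[0,-12,-40],[0,-24,-80],[0,-35,-120],[0,-46,-160],[0,-57,-200]],"rot":[[-7,0,0],[-14,0,0],[-17,0,0],[-17,0,0],[-17,0,0]]}'; python3 - <<'E'
from h import *
goto([435,238,160],1)
E
```

```text
time_s: 6.55
ee_pos: [441.6, 74.4, 199.9]
ee_rot: [70.9, 89.9, -18.3]
force: [1.9, -0.0, -2.3]
gripper_width: 23.9
pos [441.6  74.4 199.9] ypsi 0.8 q6 7.3 off [  39.8   -4.3 -163.6] rot [-0.2  0.  -0.1]
```

```bash
python3 -m handwheel '{"gripper":[1,1,1,1,1],"offset":[[0,-4,-40],[0,-4,-80],[0,-4,-120],[15,-4,-164],[35,-4,-164]],"rot":[[0,0,0],[0,0,0],[0,0,0],[0,0,0],[0,0,0]]}'; python3 -m handwheel '{"gripper":[1,1],"offset":[[0,0,0],[0,0,0]],"rot":[[0,0,0],[0,0,0]]}'; python3 - <<'E'
from h import *
goto([435,238,123],1)
st,im=save("wrist","e1",None,1.5)
save("scene","e2",(260,110,480,260),3.6)
E
```

```text
time_s: 6.97
ee_pos: [437.7, 243.4, 166.4]
ee_rot: [131.9, 89.4, 42.9]
force: [1.8, -0.7, -1.9]
gripper_width: 23.7
time_s: 7.13
ee_pos: [434.7, 236.3, 163.8]
ee_rot: [-51.7, 89.8, -140.8]
force: [0.4, -0.4, -0.9]
gripper_width: 23.8
pos [434.7 236.3 163.8] ypsi 0.9 q6 26.3 off [40.8  0.4 -1.8] rot [-0.1  0.1  0.2]
```

View pics/e1.png

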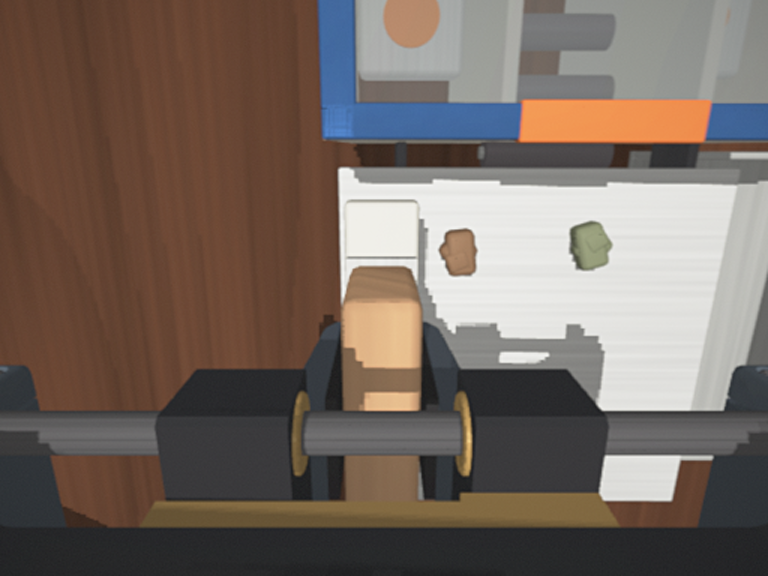

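View pics/e2.png

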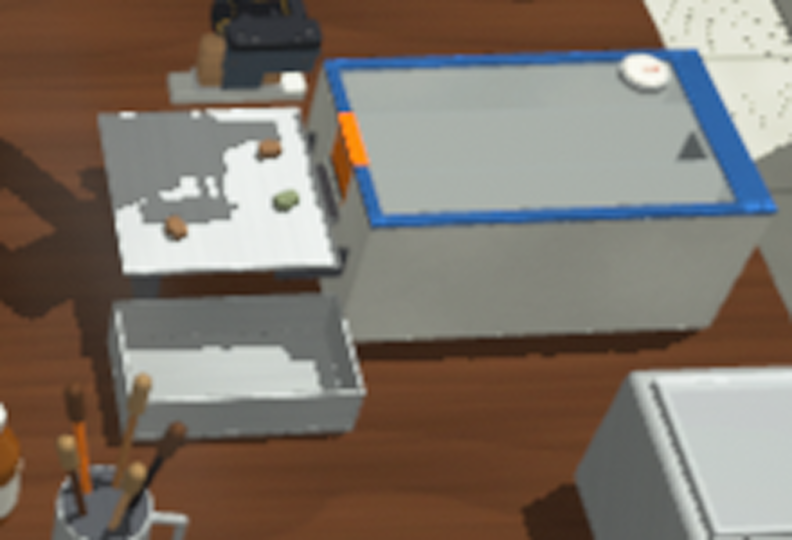

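The scraper is held upright above the shelf's left edge, clear of the chips at (459,252) and (591,245); the shelf corner is at (340,168). Quick cross-check of positions from this closer view.

```bash
python3 - <<'E'
from h import *
st=state()
f=lambda P,z:ray("wrist",np.array(P)/1.5,z,st)[:,:2].round(1).tolist()
print("chips",f([(459,252),(591,245)],106)); print("shelf",f([(340,168),(722,180),(675,500)],100))
print("front",f([(325,138),(520,140),(708,141)],160)); print("foot end",f([(345,203),(418,202)],157))
goto([435,236,123],1)
E
```

```text
chips [[473.1, 267.4], [536.9, 271.8]]
shelf [[415.1, 306.0], [598.0, 303.0], [609.8, 119.7]]
front [[414.9, 318.6], [482.9, 318.8], [548.6, 319.4]]
foot end [[421.5, 295.9], [448.3, 296.6]]
pos [436.2 235.9 165.5] ypsi 0.8 q6 26.3 off [42.5 -1.2 -0.1] rot [-0.2 -0.  -0.1]
```

```bash
python3 -m handwheel '{"gripper":[1,1,1,1,1],"offset":[[15,0,0],[30,0,0],[38,0,0],[38,0,0],[38,0,0]],"rot":[[0,0,0],[0,0,0],[0,0,0],[0,0,0],[0,0,0]]}'; python3 - <<'E'
from h import *
goto([435,236,121.5],1)
E
```

```text
time_s: 7.65
ee_pos: [436.2, 236.1, 127.5]
ee_rot: [112.6, 90.0, 23.4]
force: [0.3, 0.3, -1.3]
gripper_width: 24.0
pos [436.2 236.1 127.5] ypsi 0.7 q6 26.4 off [ 6.  -1.2  0.1] rot [-0.3 -0.  -0. ]
```

```bash
python3 -m handwheel '{"gripper":[1,1,1,1,1],"offset":[[2,0,0],[4,0,0],[5,0,0],[5,0,0],[5,0,0]],"rot":[[0,0,0],[0,0,0],[0,0,0],[0,0,0],[0,0,0]]}'; python3 - <<'E'
from h import *
goto([435,236,121.5],1)
E
```

```text
time_s: 8.07
ee_pos: [435.8, 236.8, 122.0]
ee_rot: [126.6, 90.0, 37.4]
force: [0.2, -0.2, -1.5]
gripper_width: 23.7
pos [435.8 236.8 122. ] ypsi 0.8 q6 26.4 off [ 0.5 -0.8  0.7] rot [-0.2 -0.  -0. ]
```

```bash
Z='[[0,0,0],[0,0,0],[0,0,0],[0,0,0],[0,0,0]]'; python3 -m handwheel '{"gripper":[1,1,1,1,1],"offset":[[0,10,0],[0,20,0],[0,30,0],[0,40,0],[0,50,0]],"rot":[[0,0,0],[0,0,0],[0,0,0],[0,0,0],[0,0,0]]}'; python3 -m handwheel '{"gripper":[1,1,1,1,1],"offset":[[0,10,0],[0,20,0],[0,30,0],[0,40,0],[0,50,0]],"rot":[[0,0,0],[0,0,0],[0,0,0],[0,0,0],[0,0,0]]}'; python3 - <<'E'
from h import *
goto([614,236,121.5],1)
save("wrist","f1",None,1.5)
E
```

```text
time_s: 8.48
ee_pos: [487.2, 237.4, 121.8]
ee_rot: [115.8, 90.0, 26.6]
force: [-0.9, -0.1, -2.4]
gripper_width: 24.1
time_s: 8.9
ee_pos: [536.7, 238.1, 121.7]
ee_rot: [-76.6, 90.0, -165.8]
force: [-0.4, -0.0, -1.5]
gripper_width: 23.7
pos [536.7 238.1 121.7] ypsi 0.8 q6 22.0 off [ 0.2 77.3  3.2] rot [-0.2  0.   0. ]
```

View pics/f1.png

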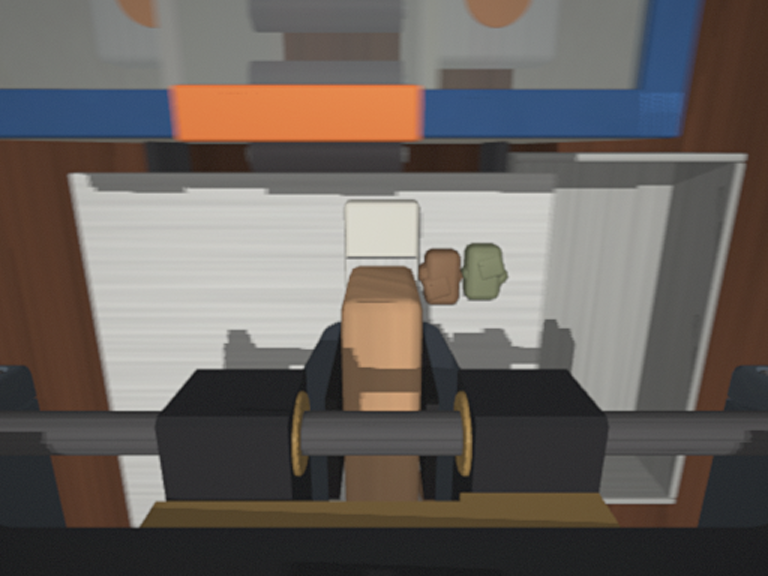

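Both chips (440,276), (484,271) sit against the foot, heading for the tray edge at ~(548,250). I'll keep pushing.

```bash
python3 -m handwheel '{"gripper":[1,1,1,1,1],"offset":[[0,10,0],[0,20,0],[0,30,0],[0,40,0],[0,50,0]],"rot":[[0,0,0],[0,0,0],[0,0,0],[0,0,0],[0,0,0]]}'; python3 -m handwheel '{"gripper":[1,1,1,1,1],"offset":[[0,10,0],[0,20,0],[0,28,0],[0,28,0],[0,28,0]],"rot":[[0,0,0],[0,0,0],[0,0,0],[0,0,0],[0,0,0]]}'; python3 - <<'E'
from h import *
goto([614,236,121.5],1)
save("wrist","f2",None,1.5)
E
```

```text
time_s: 9.37
ee_pos: [586.8, 238.8, 121.9]
ee_rot: [121.4, 90.0, 32.2]
force: [-0.0, -0.4, -3.0]
gripper_width: 24.1
time_s: 9.78
ee_pos: [613.9, 239.1, 121.6]
ee_rot: [-87.4, 90.0, -176.6]
force: [-0.6, 0.7, -2.5]
gripper_width: 23.9
pos [613.9 239.1 121.6] ypsi 0.8 q6 19.5 off [0.1 0.1 3.1] rot [-0.2  0.   0. ]
```

View pics/f2.png

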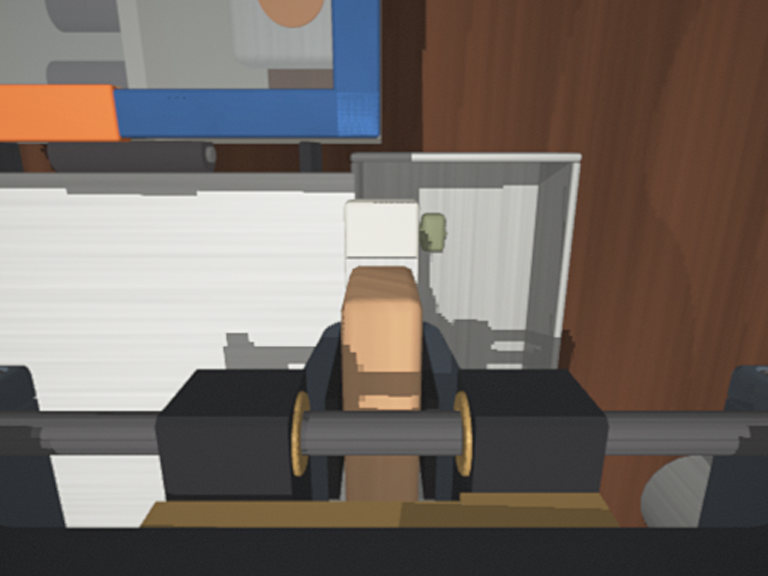

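```bash
python3 -m handwheel '{"gripper":[1,1,1,1,1],"offset":[[-30,0,0],[-30,-35,30],[-30,-70,60],[-30,-104,60],[-30,-104,60]],"rot":[[0,0,0],[0,0,0],[0,0,0],[0,0,0],[0,0,0]]}'; python3 -m handwheel '{"gripper":[1],"offset":[[0,0,0]],"rot":[[0,0,0]]}';python3 - <<'E'
from h import *
goto([510,179,121.5],1)
save("wrist","f3",None,1.5)
save("top","f4",(80,130,220,280),4)
E
```

```text
time_s: 10.25
ee_pos: [498.9, 174.2, 149.8]
ee_rot: [-75.5, 89.1, -164.7]
force: [-1.1, -1.2, -3.5]
gripper_width: 23.8
time_s: 10.33
ee_pos: [507.2, 176.9, 151.9]
ee_rot: [-81.0, 89.9, -170.2]
force: [1.2, 0.0, -1.5]
gripper_width: 24.1
pos [507.2 176.9 151.9] ypsi 0.8 q6 17.2 off [30.4  2.9 -2.1] rot [-0.2  0.   0.1]
```

View pics/f3.png

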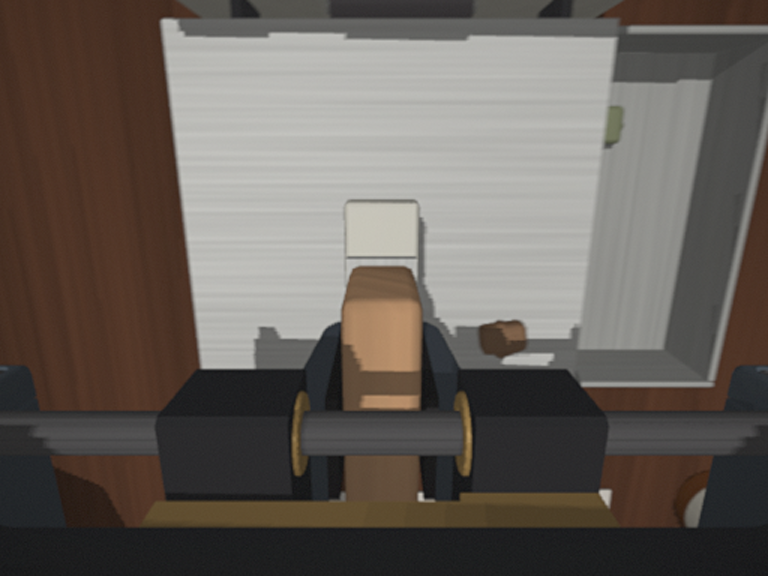

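View pics/f4.png

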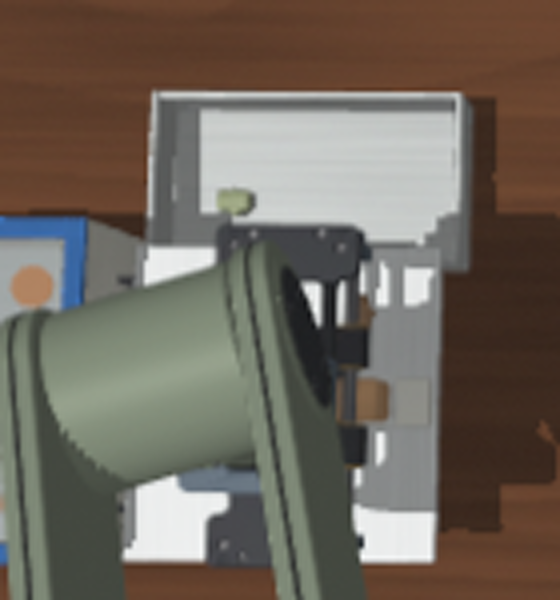

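The green chip is in the tray (612,126) and the third chip is at (503,338). The first brown chip is off the shelf and not visible here; I'll check it after this pass.

```bash
python3 -m handwheel '{"gripper":[1,1,1,1,1],"offset":[[15,0,0],[26,0,0],[30,0,0],[30,0,0],[30,0,0]],"rot":[[0,0,0],[0,0,0],[0,0,0],[0,0,0],[0,0,0]]}'; python3 -m handwheel '{"gripper":[1,1,1,1,1],"offset":[[0,10,0],[0,20,0],[0,30,0],[0,40,0],[0,50,0]],"rot":[[0,0,0],[0,0,0],[0,0,0],[0,0,0],[0,0,0]]}';  python3 -m handwheel '{"gripper":[1,1,1,1,1],"offset":[[0,10,0],[0,20,0],[0,30,0],[0,40,0],[0,50,0]],"rot":[[0,0,0],[0,0,0],[0,0,0],[0,0,0],[0,0,0]]}';  python3 -m handwheel '{"gripper":[1,1],"offset":[[0,8,0],[0,8,0]],"rot":[[0,0,0],[0,0,0]]}'; python3 - <<'E'
from h import *
goto([614,179,121.5],1)
save("wrist","g1",None,1.5)
save("scene","g2",(260,110,480,260),3.6)
E
```

```text
time_s: 10.85
ee_pos: [511.5, 178.2, 122.1]
ee_rot: [113.7, 89.9, 24.5]
force: [0.6, 0.2, -2.3]
gripper_width: 24.2
time_s: 11.27
ee_pos: [562.1, 178.5, 121.9]
ee_rot: [112.0, 90.0, 22.8]
force: [-0.5, -0.1, -2.1]
gripper_width: 23.9
time_s: 11.68
ee_pos: [611.6, 179.1, 121.8]
ee_rot: [159.4, 90.0, 70.3]
force: [-0.2, -0.3, -1.6]
gripper_width: 24.0
time_s: 11.85
ee_pos: [620.4, 179.3, 121.7]
ee_rot: [100.5, 89.9, 11.3]
force: [0.7, -1.2, -2.6]
gripper_width: 23.6
pos [620.4 179.3 121.7] ypsi 0.8 q6 14.3 off [ 0.2 -6.4  0.2] rot [-0.2 -0.  -0.1]
```

View pics/g1.png

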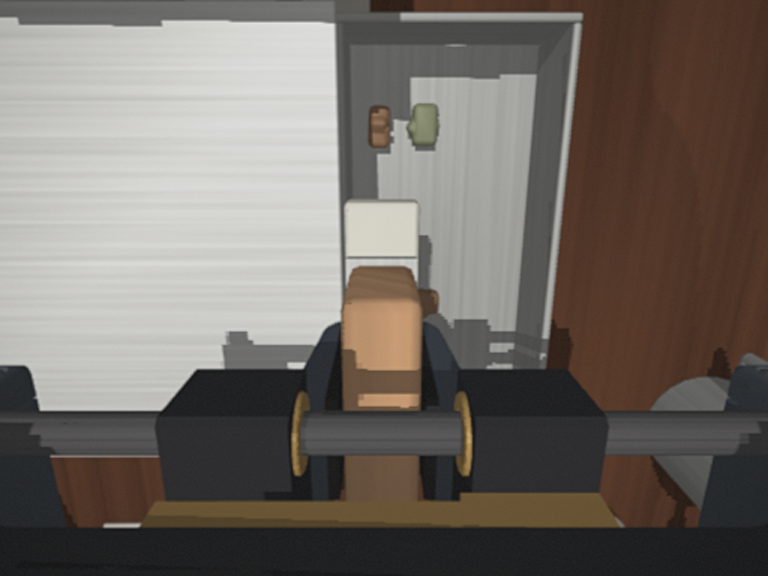

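View pics/g2.png

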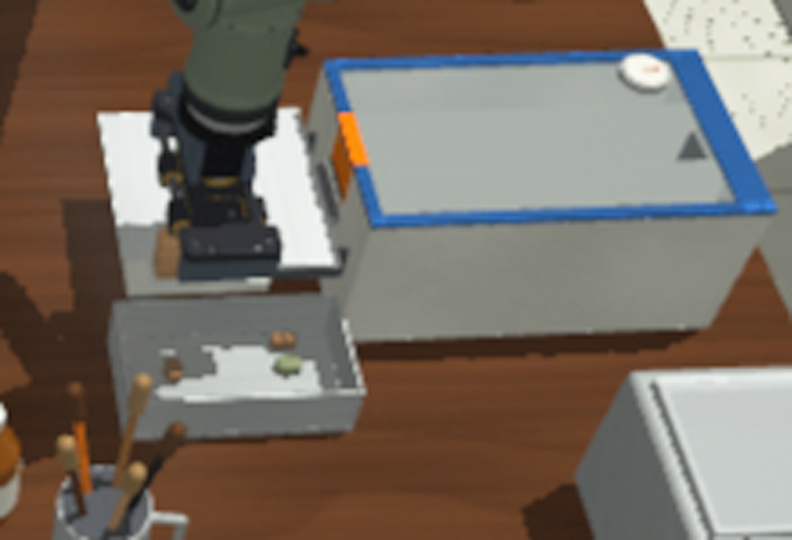

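All three chips are in the tray (scene (172,368), (284,340), (288,364)) and the shelf is bare. Next I take the scraper back to the mat.

```bash
python3 -m handwheel '{"gripper":[1,1,1,1,1],"offset":[[-35,0,0],[-70,-20,10],[-80,-50,30],[-80,-80,60],[-80,-105,90]],"rot":[[0,0,0],[0,0,0],[0,0,0],[7,0,0],[14,0,0]]}'; python3 - <<'E'
from h import *
goto([480,-100,200],-40)
E
```

```text
time_s: 12.37
ee_pos: [512.7, 87.6, 203.0]
ee_rot: [116.6, 89.9, 13.2]
force: [0.5, -1.1, -2.3]
gripper_width: 23.8
pos [512.7  87.6 203. ] ypsi -13.4 q6 21.8 off [  2.9  11.6 190.1] rot [26.6 -0.1 -0.1]
```

```bash
python3 -m handwheel '{"gripper":[1,1,1,1,1],"offset":[[2,2,40],[2,5,80],[2,7,120],[2,9,160],[2,12,195]],"rot":[[7,0,0],[14,0,0],[21,0,0],[26,0,0],[26,0,0]]}'; python3 - <<'E'
from h import *
goto([492,-421,200],-73.5)
E
```

```text
time_s: 12.78
ee_pos: [480.2, -106.5, 200.2]
ee_rot: [25.2, 90.0, -104.1]
force: [0.8, 0.5, -1.8]
gripper_width: 23.6
pos [ 480.2 -106.5  200.2] ypsi -39.4 q6 25.5 off [  0.3 208.5 235.7] rot [34.1  0.  -0. ]
```

```bash
python3 -m handwheel '{"gripper":[1,1,1,1,1],"offset":[[0,27,31],[0,54,62],[0,81,93],[0,108,124],[0,135,155]],"rot":[[7,0,0],[14,0,0],[21,0,0],[28,0,0],[34,0,0]]}'; python3 - <<'E'
from h import *
goto([492,-421,120],-73.5)
E
```

```text
time_s: 13.2
ee_pos: [487.8, -311.7, 200.1]
ee_rot: [-111.3, 90.0, 85.1]
force: [1.1, 1.0, -2.4]
gripper_width: 24.0
pos [ 487.8 -311.7  200.1] ypsi -73.5 q6 39.8 off [ 80.1 106.   27. ] rot [-0. -0.  0.]
```

```bash
python3 -m handwheel '{"gripper":[1,1,1,1,1],"offset":[[20,35,9],[40,70,18],[60,100,27],[80,105,27],[80,105,27]],"rot":[[0,0,0],[0,0,0],[0,0,0],[0,0,0],[0,0,0]]}'; python3 -m handwheel '{"gripper":[1,1],"offset":[[0,0,0],[0,0,0]],"rot":[[0,0,0],[0,0,0]]}'; python3 - <<'E'
from h import *
goto([493,-421,26],-73.5)
save("wrist","h1",None,1.5)
E
```

```text
time_s: 13.62
ee_pos: [490.4, -418.4, 114.9]
ee_rot: [-58.2, 89.5, 138.5]
force: [-0.8, 1.4, -3.1]
gripper_width: 24.0
time_s: 13.78
ee_pos: [493.6, -417.7, 121.0]
ee_rot: [157.7, 90.0, -5.5]
force: [-0.4, 0.3, -2.3]
gripper_width: 24.2
pos [ 493.6 -417.7  121. ] ypsi -73.1 q6 31.9 off [95.   3.   1.6] rot [ 0.4 -0.  -0. ]
```

View pics/h1.png

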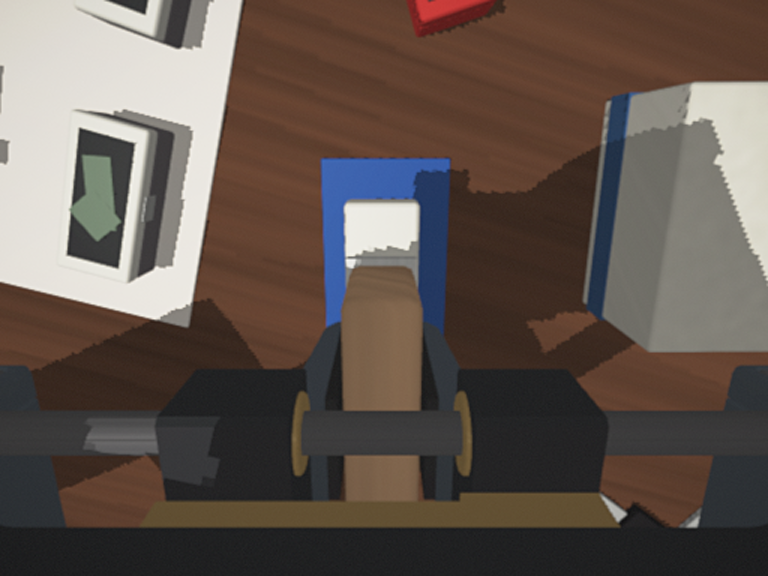

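The scraper is aligned over the mat (mat 321–450, foot 344–419). Lowering it 92 mm in stages.

```bash
python3 -m handwheel '{"gripper":[1,1,1,1,1],"offset":[[25,3,1],[50,3,1],[75,3,1],[86,3,1],[86,3,1]],"rot":[[0,0,0],[0,0,0],[0,0,0],[0,0,0],[0,0,0]]}'; python3 -m handwheel '{"gripper":[1,1],"offset":[[0,0,0],[0,0,0]],"rot":[[0,0,0],[0,0,0]]}'; python3 - <<'E'
from h import *
goto([493,-421,25.5],-73.5)
E
```

```text
time_s: 14.25
ee_pos: [492.4, -419.8, 32.5]
ee_rot: [-61.0, 89.8, 135.9]
force: [-0.6, 1.1, -2.1]
gripper_width: 24.3
time_s: 14.42
ee_pos: [494.5, -422.4, 36.1]
ee_rot: [123.6, 89.8, -39.6]
force: [0.3, -0.0, -2.8]
gripper_width: 24.0
pos [ 494.5 -422.4   36.1] ypsi -73.2 q6 31.6 off [10.6 -1.8  1.1] rot [ 0.3 -0.1 -0.2]
```

```bash
python3 -m handwheel '{"gripper":[1,1,1,1,1],"offset":[[3,0,0],[6,0,0],[8,0,0],[10,0,0],[10.5,0,0]],"rot":[[0,0,0],[0,0,0],[0,0,0],[0,0,0],[0,0,0]]}'; python3 -m handwheel '{"gripper":[1,0.6,0.5,0.3,0],"offset":[[0,0,0],[0,0,0],[0,0,0],[0,0,0],[0,0,0]],"rot":[[0,0,0],[0,0,0],[0,0,0],[0,0,0],[0,0,0]]}';python3 -m handwheel '{"gripper":[0,0,0,0,0],"offset":[[0,0,0],[0,0,0],[0,0,0],[0,0,0],[0,0,0]],"rot":[[0,0,0],[0,0,0],[0,0,0],[0,0,0],[0,0,0]]}'; 
```

```text
time_s: 14.83
ee_pos: [493.4, -421.9, 24.6]
ee_rot: [130.4, 90.0, -32.8]
force: [-1.5, 1.9, 7.3]
gripper_width: 23.8
time_s: 15.25
ee_pos: [493.2, -421.8, 23.2]
ee_rot: [-157.9, 90.0, 38.9]
force: [-1.0, 0.2, 0.6]
gripper_width: 47.4
time_s: 15.67
ee_pos: [493.1, -421.7, 23.3]
ee_rot: [-105.1, 90.0, 91.7]
force: [-1.1, -0.3, 0.1]
gripper_width: 81.1
```

```bash
python3 -m handwheel '{"gripper":[0,0,0,0,0],"offset":[[-40,0,0],[-80,0,0],[-120,0,0],[-160,-10,-10],[-200,-40,-20]],"rot":[[0,0,0],[0,0,0],[0,0,0],[0,0,0],[-7,0,0]]}'; python3 - <<'E'
from h import *
goto([520,-180,320],-90)
E
```

```text
time_s: 16.08
ee_pos: [501.5, -386.0, 218.4]
ee_rot: [111.9, 89.7, -44.3]
force: [0.6, -0.5, 0.6]
gripper_width: 91.3
pos [ 501.5 -386.   218.4] ypsi -66.2 q6 27.6 off [-102.3 -180.6 -100.2] rot [23.8 -0.2 -0.2]
```

```bash
python3 -m handwheel '{"gripper":[0,0,0,0,0],"offset":[[-20,-36,-18],[-40,-72,-36],[-60,-108,-54],[-80,-144,-72],[-102,-170,-90]],"rot":[[7,0,0],[14,0,0],[21,0,0],[24,0,0],[24,0,0]]}';python3 -m handwheel '{"gripper":[0,0],"offset":[[0,0,0],[0,0,0]],"rot":[[0,0,0],[0,0,0]]}'; python3 - <<'E'
from h import *
st,_=save("wrist","i1",None,1.5)
goto([520,-180,320],-90,st)
E
```

```text
time_s: 16.5
ee_pos: [511.7, -198.0, 312.7]
ee_rot: [-29.6, 89.9, 150.1]
force: [0.7, -0.8, -0.2]
gripper_width: 91.3
time_s: 16.67
ee_pos: [513.6, -198.9, 313.8]
ee_rot: [153.2, 89.8, -26.8]
force: [-0.6, -0.7, 1.1]
gripper_width: 91.5
pos [ 513.6 -198.9  313.8] ypsi -90.0 q6 67.6 off [ -6.2 -18.9  -6.4] rot [ 0.  -0.2 -0.1]
```

View pics/i1.png

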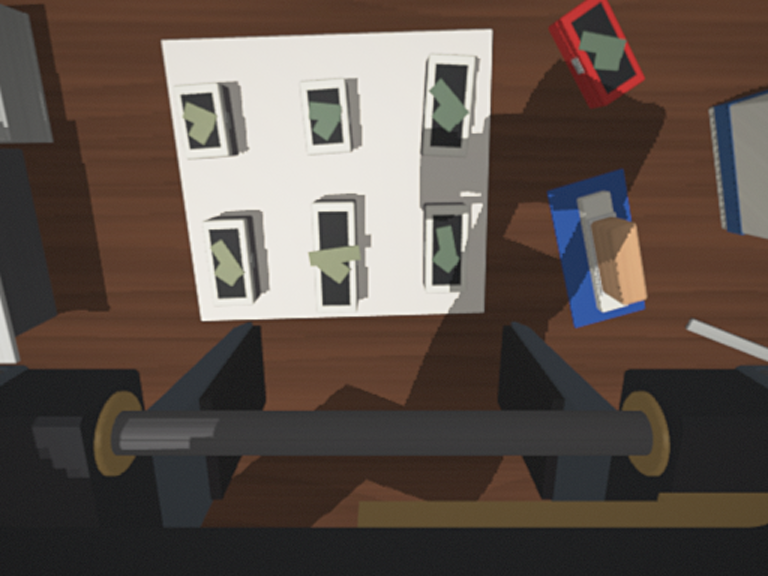

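The scraper stands on its mat at (610,250). The medium boxes are at lid centres ≈ (445,247), (449,104), (231,262); the long one is at (335,254) and the short ones at (200,120), (326,116). Measuring lids from corners.

```bash
python3 - <<'E'
import cv2
im=cv2.imread("pics/i1_raw.png")
a=cv2.resize(im[25:210,270:330],None,fx=3.2*1.0,fy=3.2,interpolation=cv2.INTER_CUBIC)
b=cv2.resize(im[25:210,120:260],None,fx=3.2,fy=3.2,interpolation=cv2.INTER_CUBIC)
cv2.imwrite("pics/i2.png",cv2.hconcat([b,a]))
E
```

```text
(no output)
```

View pics/i2.png

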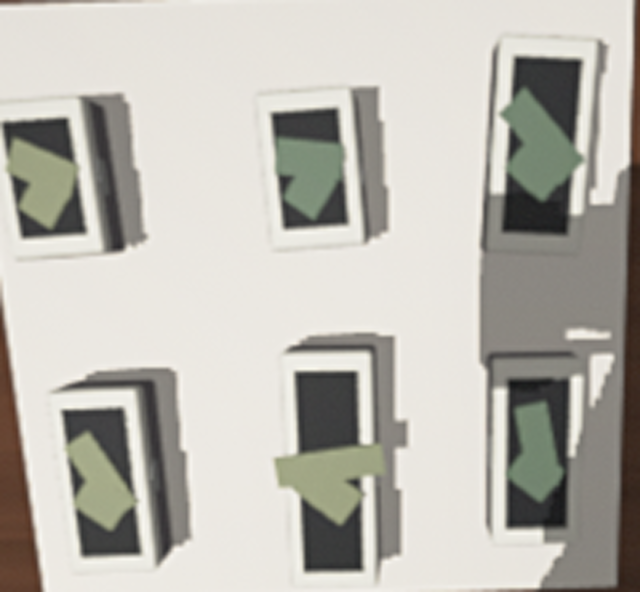

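Zoomed crop: window corners are M3 (517,56)-(567,236), M2 (510,378)-(568,528), M1 (62,410)-(141,553), and the long one (295,372)-(363,570).

```bash
python3 - <<'E'
from h import *
st=state()
for l,P,dx in [("M3",[(517,56),(582,60),(567,236),(502,231)],130),("M2",[(510,378),(571,378),(568,528),(506,527)],130),("M1",[(62,410),(125,407),(141,553),(81,558)],120),("long",[(295,372),(358,371),(363,570),(303,572)],120),("short2",[(271,112),(335,109),(348,229),(281,231)],120)]:
    w=ray("wrist",np.array(P)/3.2+[dx,25],37,st)[:,:2]; d=(w[0]+w[1]-w[2]-w[3])/2
    print(l,w.mean(0).round(1),"L",np.linalg.norm(d).round(1),"W",np.linalg.norm(w[0]-w[1]).round(1),"yaw",np.degrees(np.arctan2(d[1],d[0])).round(1))
goto([503,-260,130],-90,st)
E
```

```text
M3 [ 626.7 -260. ] L 67.0 W 25.9 yaw -3.0
M2 [ 499.8 -263.5] L 67.2 W 26.4 yaw 0.9
M1 [486.8 -55.6] L 67.1 W 27.6 yaw 1.4
long [ 491.  -156.9] L 90.6 W 27.2 yaw 0.2
short2 [ 617.8 -151.9] L 46.2 W 25.8 yaw 3.9
pos [ 513.  -200.   312.3] ypsi -90.1 q6 67.6 off [182.4  59.9  10. ] rot [-0.1 -0.  -0.1]
```

```bash
python3 -m handwheel '{"gripper":[0,0,0,0,0],"offset":[[30,27,7],[60,54,13],[100,63,13],[140,63,13],[180,63,13]],"rot":[[-1,0,0],[-1,0,0],[-1,0,0],[-1,0,0],[-1,0,0]]}'; python3 -m handwheel '{"gripper":[0,0],"offset":[[30,0,0],[30,0,0]],"rot":[[0,0,0],[0,0,0]]}';python3 - <<'E'
from h import *
st,_=save("wrist","j1",None,1.5)
goto([500,-263.5,9],-89,st)
E
```

```text
time_s: 17.13
ee_pos: [498.0, -265.1, 129.0]
ee_rot: [-16.2, 89.9, 164.4]
force: [0.8, -0.3, 0.3]
gripper_width: 91.1
time_s: 17.3
ee_pos: [493.9, -262.0, 94.3]
ee_rot: [-28.3, 89.0, 152.3]
force: [-1.0, -0.1, -0.4]
gripper_width: 91.5
pos [ 493.9 -262.    94.3] ypsi -89.3 q6 60.2 off [85.2  2.3 -7.3] rot [-0.3  0.8  0.5]
```

View pics/j1.png

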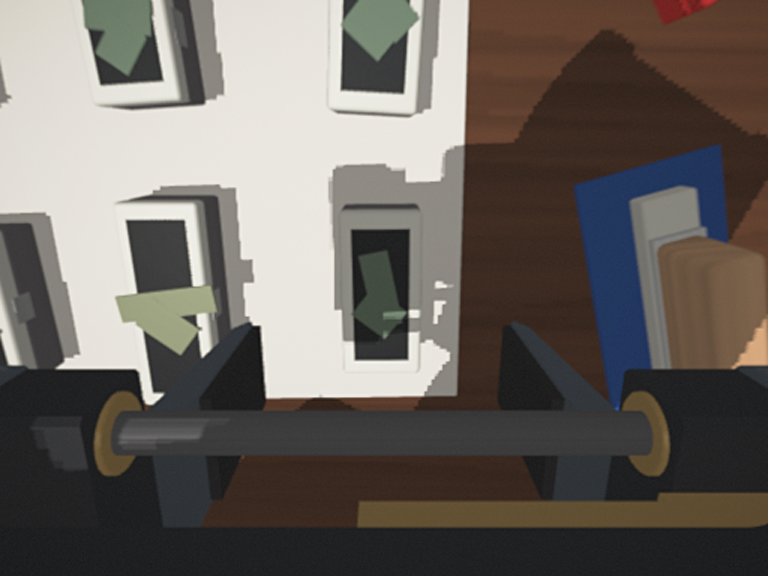

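The box (342–420,205–370) is centred between the jaws; both neighbours are clear. Descending.

```bash
python3 -m handwheel '{"gripper":[0,0,0,0,0],"offset":[[20,2,-2],[40,2,-2],[60,2,-2],[80,2,-2],[80,2,-2]],"rot":[[0,0,0],[0,0,0],[0,0,0],[0,0,0],[0,0,0]]}'; python3 -m handwheel '{"gripper":[0,0],"offset":[[0,0,0],[0,0,0]],"rot":[[0,0,0],[0,0,0]]}';python3 - <<'E'
from h import *
goto([500,-263.5,9],-89)
E
```

```text
time_s: 17.77
ee_pos: [500.7, -265.3, 20.7]
ee_rot: [-27.8, 89.8, 152.9]
force: [-0.9, 0.1, -0.8]
gripper_width: 91.5
time_s: 17.93
ee_pos: [503.3, -266.3, 24.2]
ee_rot: [150.4, 89.8, -28.9]
force: [-0.5, 0.8, -0.4]
gripper_width: 91.2
pos [ 503.3 -266.3   24.2] ypsi -89.2 q6 60.2 off [15.2 -2.9  3.3] rot [-0.2 -0.2 -0.1]
```

```bash
python3 -m handwheel '{"gripper":[0,0,0,1,1],"offset":[[8,-3,3],[14,-3,3],[14,-3,3],[14,-3,3],[14,-3,3]],"rot":[[0,0,0],[0,0,0],[0,0,0],[0,0,0],[0,0,0]]}' 25; python3 -m handwheel '{"gripper":[1,1,1,1,1],"offset":[[0,0,0],[0,0,0],[0,0,0],[0,0,0],[0,0,0]],"rot":[[0,0,0],[0,0,0],[0,0,0],[0,0,0],[0,0,0]]}'; python3 -m handwheel '{"gripper":[1,1,1],"offset":[[0,0,0],[0,0,0],[0,0,0]],"rot":[[0,0,0],[0,0,0],[0,0,0]]}'; python3 -m handwheel '{"gripper":[1,1,1,1,1],"offset":[[-15,0,0],[-40,0,0],[-80,0,0],[-120,0,0],[-160,0,0]],"rot":[[0,0,0],[0,0,0],[0,0,0],[0,0,0],[0,0,0]]}'; python3 - <<'E'
from h import *
goto([490,0,200],-45)
E
```

```text
time_s: 18.35
ee_pos: [498.9, -262.1, 8.3]
ee_rot: [162.3, 90.0, -16.9]
force: [0.7, 0.0, 0.1]
gripper_width: 80.8
time_s: 18.77
ee_pos: [498.8, -262.1, 8.2]
ee_rot: [-164.9, 90.0, 15.9]
force: [-0.6, -0.4, 0.7]
gripper_width: 47.3
time_s: 19.02
ee_pos: [498.7, -261.9, 8.1]
ee_rot: [-88.3, 90.0, 92.6]
force: [-0.0, 1.3, -0.1]
gripper_width: 39.9
time_s: 19.43
ee_pos: [497.9, -261.8, 169.0]
ee_rot: [-25.2, 89.9, 155.6]
force: [0.1, -1.0, -2.7]
gripper_width: 39.9
pos [ 497.9 -261.8  169. ] ypsi -89.2 q6 60.3 off [ -30.7 -261.9    4.2] rot [-44.2   0.1   0.1]
```

```bash
python3 -m handwheel '{"gripper":[1,1,1,1,1],"offset":[[-10,-40,0],[-20,-80,0],[-30,-120,0],[-30,-160,0],[-30,-200,0]],"rot":[[-7,0,0],[-14,0,0],[-21,0,0],[-28,0,0],[-35,0,0]]}'; python3 - <<'E'
from h import *
goto([511,130,200],1)
E
```

```text
time_s: 19.85
ee_pos: [495.5, -60.6, 198.5]
ee_rot: [132.8, 89.9, -11.1]
force: [1.1, 0.8, -3.0]
gripper_width: 39.9
pos [495.5 -60.6 198.5] ypsi -53.9 q6 45.6 off [  -1.5 -144.8 -124.9] rot [-54.9  -0.   -0.1]
```

```bash
python3 -m handwheel '{"gripper":[1,1,1,1,1],"offset":[[0,-29,-25],[0,-58,-50],[0,-87,-75],[0,-116,-100],[0,-145,-125]],"rot":[[-7,0,0],[-14,0,0],[-21,0,0],[-28,0,0],[-35,0,0]]}'; python3 - <<'E'
from h import *
goto([511,230,180],1)
E
```

```text
time_s: 20.27
ee_pos: [511.8, 130.3, 197.7]
ee_rot: [-41.7, 89.9, -150.5]
force: [1.7, -0.5, -2.1]
gripper_width: 40.1
pos [511.8 130.3 197.7] ypsi -18.8 q6 31.9 off [ 17.6 -32.9 -94.1] rot [-19.8   0.    0. ]
```

```bash
python3 -m handwheel '{"gripper":[1,1,1,1,1],"offset":[[0,-10,-30],[0,-20,-60],[10,-30,-84],[18,-33,-94],[18,-33,-94]],"rot":[[-7,0,0],[-14,0,0],[-19.8,0,0],[-19.8,0,0],[-19.8,0,0]]}';python3 -m handwheel '{"gripper":[1,1],"offset":[[0,0,0],[0,0,0]],"rot":[[0,0,0],[0,0,0]]}'; python3 - <<'E'
from h import *
st,_=save("wrist","k1",None,1.5)
goto([511,256,106],1)
E
```

```text
time_s: 20.68
ee_pos: [510.7, 229.7, 177.6]
ee_rot: [-71.5, 89.7, -160.8]
force: [-0.3, -0.8, -2.0]
gripper_width: 39.9
time_s: 20.85
ee_pos: [512.2, 227.0, 180.0]
ee_rot: [-21.5, 89.9, -110.9]
force: [0.1, -0.1, -2.7]
gripper_width: 39.9
pos [512.4 226.9 180.4] ypsi 0.5 q6 22.2 off [ 74.4  -1.1 -29.1] rot [-0.5  0.  -0. ]
```

View pics/k1.png

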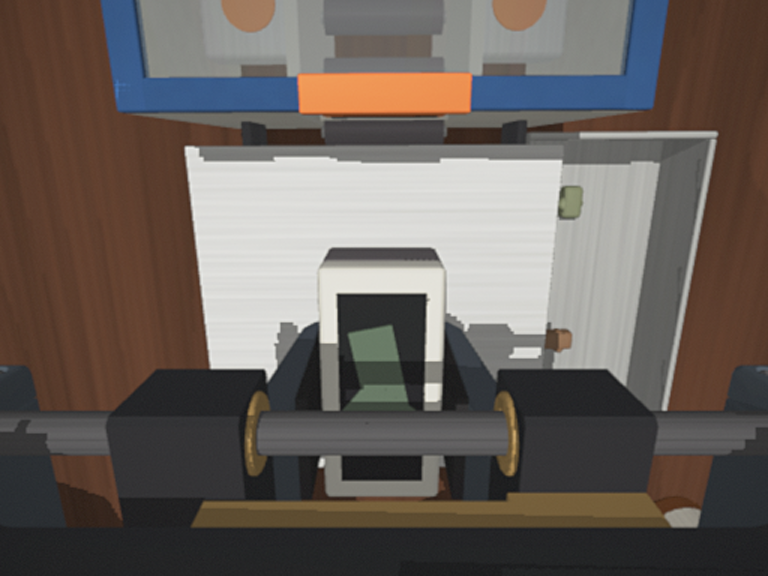

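The box is held square, its axis at column 382; flap centre is at 385 and roller lane centre at 384.5 — about 1 mm off. Checking the wall distance, then lowering.

```bash
python3 - <<'E'
from h import *
st=state()
f=lambda P,z:ray("wrist",np.array(P)/1.5,z,st)[:,:2].round(1).tolist()
print("front",f([(118,111),(385,113),(655,110)],160)); print("shelf",f([(187,148),(562,148)],100)); print("lane",f([(323,140),(445,140)],96))
print(f([(299,100),(471,100)],160))
print("box nose bottom/top",f([(330,250),(438,250)],180.4-5+0),f([(321,265),(443,265)],180.4+29))
E
```

```text
front [[413.1, 318.7], [512.3, 319.0], [612.7, 321.0]]
shelf [[414.1, 305.4], [601.3, 307.2]]
lane [[481.7, 310.0], [543.3, 310.5]]
[[480.5, 323.2], [544.1, 323.8]]
box nose bottom/top [[492.4, 270.1], [532.4, 270.4]] [[493.2, 272.6], [530.0, 272.9]]
```

```bash
python3 -m handwheel '{"gripper":[1,1,1,1,1],"offset":[[20,0,-15],[40,0,-28.5],[60,0,-28.5],[68,0,-28.5],[68,0,-28.5]],"rot":[[0,0,0],[0,0,0],[0,0,0],[0,0,0],[0,0,0]]}';python3 -m handwheel '{"gripper":[1,1],"offset":[[0,0,0],[0,0,0]],"rot":[[0,0,0],[0,0,0]]}'; python3 - <<'E'
from h import *
goto([512.5,255.5,106],0.7)
E
```

```text
time_s: 21.32
ee_pos: [510.8, 255.0, 110.5]
ee_rot: [-60.8, 89.8, -150.3]
force: [-0.2, -0.8, -2.4]
gripper_width: 39.8
time_s: 21.48
ee_pos: [513.0, 256.4, 113.6]
ee_rot: [113.6, 89.8, 24.2]
force: [0.1, -0.2, -1.7]
gripper_width: 39.9
pos [513.  256.4 113.6] ypsi 0.5 q6 24.9 off [ 7.6 -0.5  0.9] rot [-0.2 -0.1 -0.1]
```

```bash
python3 -m handwheel '{"gripper":[1,1,1,1,1],"offset":[[3,0,0],[5,0,0],[7,0,0],[7.5,0,0],[7.5,0,0]],"rot":[[0,0,0],[0,0,0],[0,0,0],[0,0,0],[0,0,0]]}';python3 -m handwheel '{"gripper":[0.6,0.5,0.4,0.4,0.4],"offset":[[0,0,0],[0,0,0],[0,0,0],[0,0,0],[0,0,0]],"rot":[[0,0,0],[0,0,0],[0,0,0],[0,0,0],[0,0,0]]}'; python3 - <<'E'
from h import *
st,_=save("wrist","l1",None,1.5)
goto([512.5,255.5,106],0.7)
E
```

```text
time_s: 21.9
ee_pos: [512.1, 256.8, 105.2]
ee_rot: [103.7, 90.0, 14.4]
force: [-1.0, -0.7, 0.6]
gripper_width: 39.7
time_s: 22.32
ee_pos: [511.9, 256.9, 104.6]
ee_rot: [146.1, 90.0, 56.7]
force: [-0.3, -0.1, -0.3]
gripper_width: 54.7
pos [511.9 256.9 104.6] ypsi 0.6 q6 24.9 off [-1.4  0.6  1.4] rot [-0.1 -0.  -0. ]
```

View pics/l1.png

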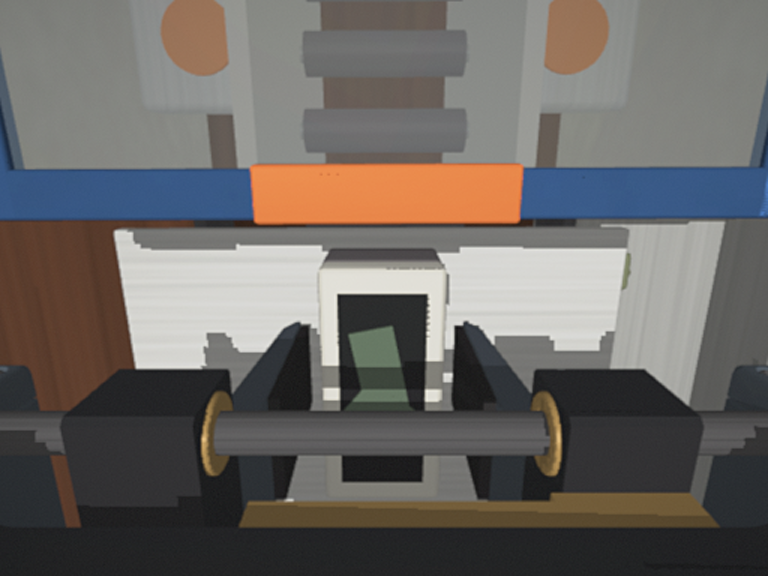

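Box is down and released, in line with the flap (box axis 382 vs flap centre 387, ~1 mm). Raising, backing off behind its tail, narrowing the fingers.

```bash
python3 -m handwheel '{"gripper":[0.3,0.2,0.2,0.2,0.2],"offset":[[0,0,0],[-25,0,0],[-50,0,0],[-60,0,30],[-60,0,60]],"rot":[[0,0,0],[0,0,0],[0,0,0],[0,0,0],[0,0,0]]}';python3 -m handwheel '{"gripper":[0.8,0.8,0.8,0.8,0.8],"offset":[[0,0,20],[0,0,20],[0,0,20],[0,0,20],[0,0,20]],"rot":[[0,0,0],[0,0,0],[0,0,0],[0,0,0],[0,0,0]]}';python3 -m handwheel '{"gripper":[0.8,0.8,0.8,0.8,0.8],"offset":[[0,0,0],[0,0,0],[15,0,0],[30,0,0],[45,0,0]],"rot":[[0,0,0],[0,0,0],[0,0,0],[0,0,0],[0,0,0]]}'; python3 - <<'E'
from h import *
st,_=save("wrist","m1",None,1.5)
goto([512.5,302,110],0.7)
E
```

```text
time_s: 22.78
ee_pos: [514.4, 197.8, 167.6]
ee_rot: [110.5, 89.6, 21.3]
force: [0.2, 1.3, -0.1]
gripper_width: 73.5
time_s: 23.2
ee_pos: [512.8, 177.7, 164.5]
ee_rot: [-172.8, 90.0, 97.9]
force: [-1.0, 0.0, -0.4]
gripper_width: 42.5
time_s: 23.62
ee_pos: [512.9, 177.4, 119.3]
ee_rot: [114.7, 89.9, 25.4]
force: [-0.2, 0.4, -0.1]
gripper_width: 18.1
pos [510.8 176.6 116.1] ypsi 0.7 q6 17.2 off [   5.9    3.2 -125.3] rot [-0.   0.1  0.3]
```

View pics/m1.png

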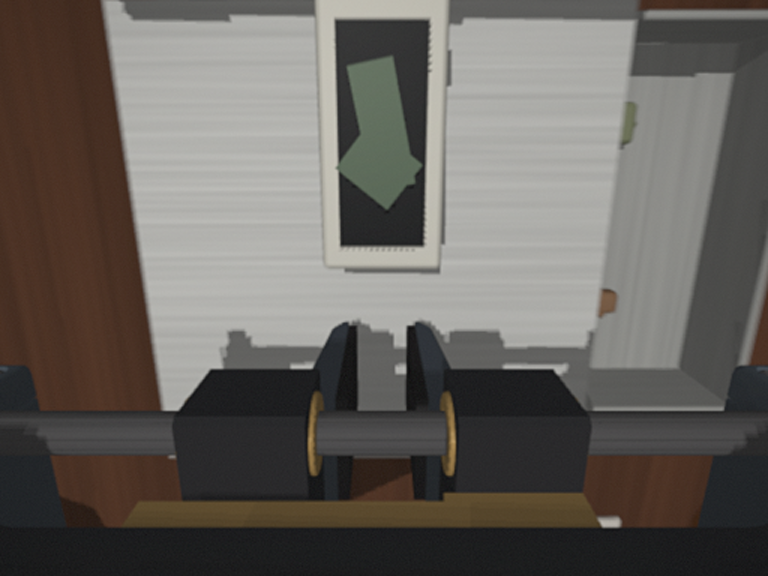

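The fingers (gap 18 mm) are centred behind the box's tail edge at (382,268). Pushing forward.

```bash
python3 -m handwheel '{"gripper":[0.8,0.8,0.8,0.8,0.8],"offset":[[6,1,-10],[6,1,-20],[6,1,-32],[6,1,-46],[6,1,-60]],"rot":[[0,0,0],[0,0,0],[0,0,0],[0,0,0],[0,0,0]]}';python3 -m handwheel '{"gripper":[0.8,0.8,0.8,0.8,0.8],"offset":[[0,0,-14],[0,0,-26],[0,0,-38],[0,0,-48],[0,0,-54]],"rot":[[0,0,0],[0,0,0],[0,0,0],[0,0,0],[0,0,0]]}'; python3 - <<'E'
from h import *
st,_=save("wrist","n1",None,1.5)
goto([512.5,302,110],0.7)
E
```

```text
time_s: 24.08
ee_pos: [513.2, 238.1, 114.2]
ee_rot: [59.8, 89.9, -29.6]
force: [0.3, -2.5, -0.4]
gripper_width: 18.2
time_s: 24.5
ee_pos: [512.4, 293.0, 113.6]
ee_rot: [168.0, 89.9, 78.7]
force: [-0.0, 0.0, -0.3]
gripper_width: 18.4
pos [512.4 293.4 113.6] ypsi 0.7 q6 27.9 off [ 3.6  0.2 -8.6] rot [-0.  -0.1 -0. ]
```

View pics/n1.png

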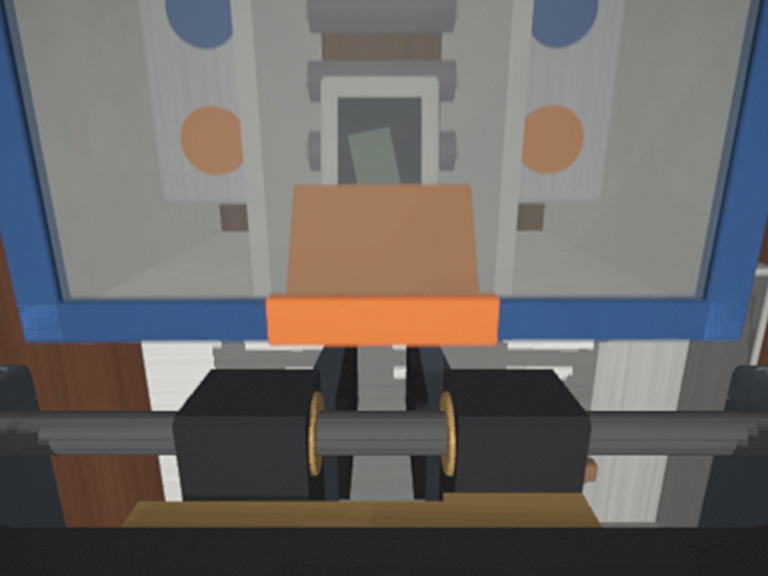

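The flap is open (288–478,185–295) and the box is going in on the rollers. Nudging the last few mm.

```bash
python3 -m handwheel '{"gripper":[0.8,0.8,0.8,0.8,0.8],"offset":[[0,0,-4],[0,0,-7],[0,0,-7],[0,0,-7],[0,0,-7]],"rot":[[0,0,0],[0,0,0],[0,0,0],[0,0,0],[0,0,0]]}'; python3 - <<'E'
from h import *
st,_=save("wrist","n2",None,1.5)
goto([512.5,302,110],0.7)
E
```

```text
time_s: 24.97
ee_pos: [512.4, 297.4, 113.7]
ee_rot: [-93.4, 90.0, 177.1]
force: [-0.3, 0.0, 0.5]
gripper_width: 18.2
pos [512.5 297.4 113.7] ypsi 0.6 q6 28.4 off [ 3.7  0.1 -4.6] rot [-0.1 -0.   0. ]
```

View pics/n2.png

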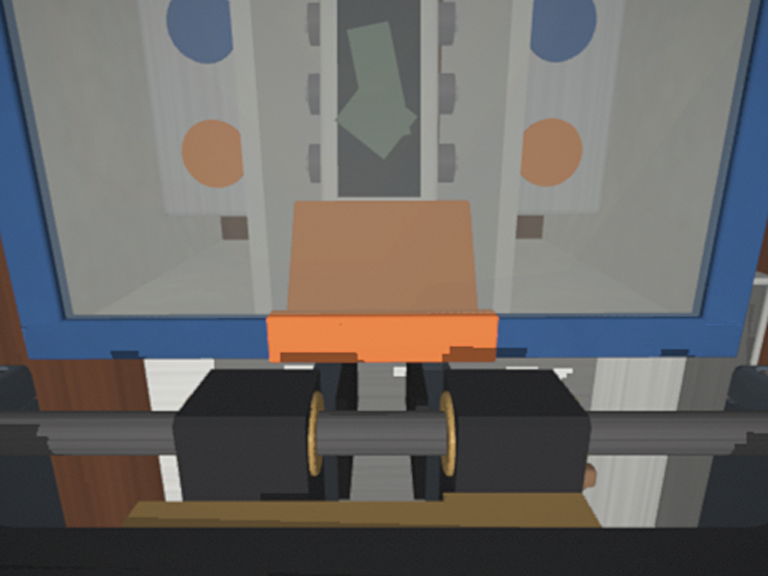

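It's rolling in on its own. Backing off and heading back to the pad.

```bash
python3 -m handwheel '{"gripper":[0.5,0,0,0,0],"offset":[[0,0,30],[-20,0,70],[-60,0,110],[-90,0,150],[-120,0,190]],"rot":[[0,0,0],[0,0,0],[0,0,0],[7,0,0],[14,0,0]]}'; python3 - <<'E'
from h import *
save("wrist","n3",None,1.5)
goto([470,-60,260],-89)
E
```

```text
time_s: 25.43
ee_pos: [513.8, 133.4, 214.0]
ee_rot: [127.5, 90.0, 23.8]
force: [0.2, -1.5, -0.3]
gripper_width: 48.8
pos [516.5 128.5 219.5] ypsi -14.1 q6 27.2 off [-40.4   1.4 194.2] rot [74.9 -0.4 -0.5]
```

View pics/n3.png

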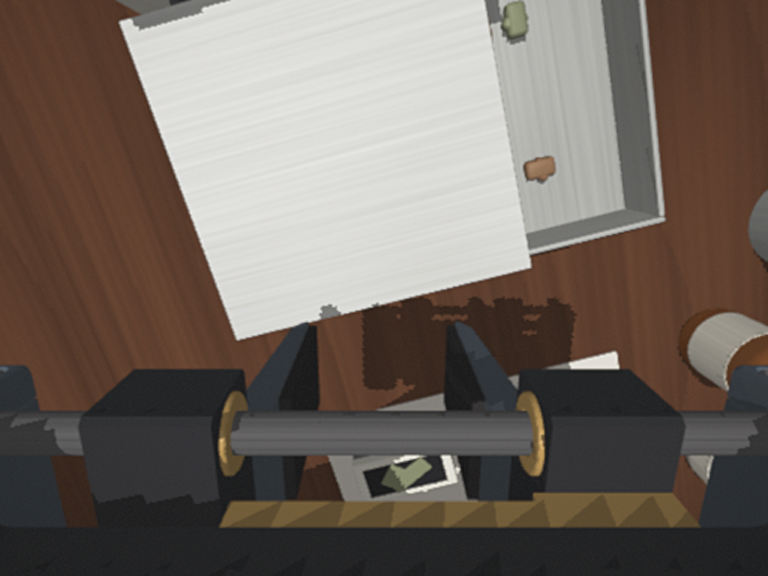

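Shelf empty, chips still in the tray. On to M1.

```bash
python3 -m handwheel '{"gripper":[0,0,0,0,0],"offset":[[-15,0,35],[-30,0,70],[-45,0,105],[-45,0,140],[-45,0,175]],"rot":[[7,0,0],[14,0,0],[21,0,0],[28,0,0],[35,0,0]]}'; python3 -m handwheel '{"gripper":[0,0,0,0,0],"offset":[[0,0,0],[0,0,0],[0,0,0],[0,0,0],[0,0,0]],"rot":[[7,0,0],[14,0,0],[21,0,0],[28,0,0],[35,0,0]]}'; python3 - <<'E'
from h import *
goto([470,-60,260],-89)
E
```

```text
time_s: 25.9
ee_pos: [473.5, -36.8, 258.9]
ee_rot: [133.8, 89.8, -4.9]
force: [0.7, -0.2, -0.6]
gripper_width: 85.5
time_s: 26.32
ee_pos: [473.5, -35.5, 257.6]
ee_rot: [-136.8, 90.0, 49.4]
force: [-0.0, 0.3, 0.2]
gripper_width: 91.3
pos [473.5 -35.5 257.6] ypsi -83.8 q6 78.1 off [-2.4 24.   6.1] rot [ 5.2 -0.   0. ]
```

```bash
python3 -m handwheel '{"gripper":[0,0,0,0],"offset":[[20,21,4],[50,21,4],[50,21,4],[50,21,4]],"rot":[[5,0,0],[5,0,0],[5,0,0],[5,0,0]]}'; python3 - <<'E'
from h import *
st,_=save("wrist","o1",None,1.5)
save("top","o2",(0,150,210,280),3.7)
goto([487,-55.6,9],-88.6,st)
E
```

```text
time_s: 26.65
ee_pos: [471.1, -56.5, 207.0]
ee_rot: [-16.0, 89.8, 165.6]
force: [1.1, 0.4, 1.3]
gripper_width: 91.5
pos [471.1 -56.5 207. ] ypsi -88.4 q6 80.1 off [197.9  -0.2 -16.6] rot [0.2 0.2 0.1]
```

View pics/o1.png

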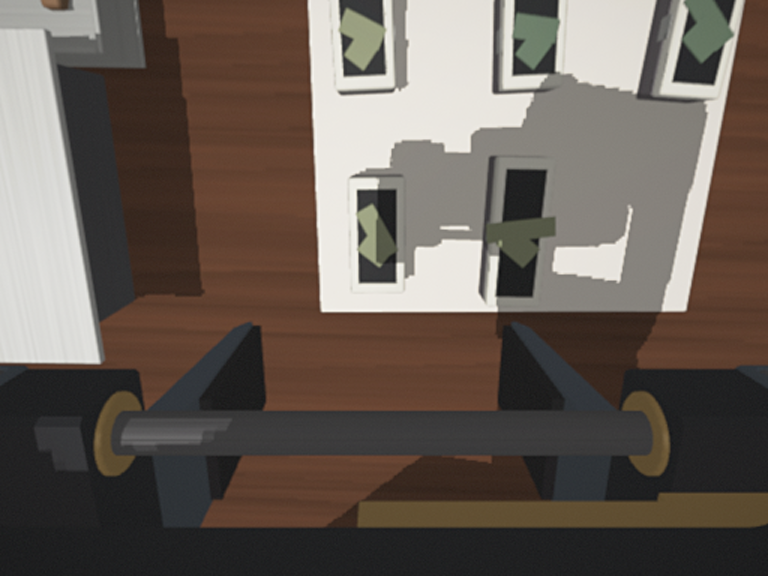

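View pics/o2.png

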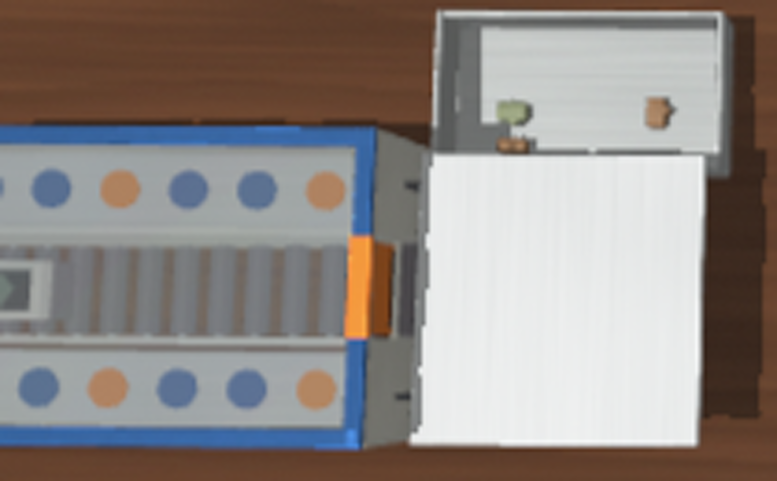

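Box 1 is at the far end of the lane, flap shut, all three chips in the tray. M1 here: lid (350–405,177–291).

```bash
python3 - <<'E'
from h import *
st=state()
w=ray("wrist",np.array([(351,178),(404,176),(404,291),(350,291)])/1.5,37,st)[:,:2]; d=(w[0]+w[1]-w[2]-w[3])/2
print(w.mean(0).round(1),np.linalg.norm(d).round(1),np.linalg.norm(w[0]-w[1]).round(1),np.degrees(np.arctan2(d[1],d[0])).round(1))
w=ray("wrist",np.array([(358,191),(396,190),(395,283),(358,283)])/1.5,37,st)[:,:2]; d=(w[0]+w[1]-w[2]-w[3])/2
print(w.mean(0).round(1),np.linalg.norm(d).round(1),np.degrees(np.arctan2(d[1],d[0])).round(1))
goto([488,-54.5,9],-89,st)
E
```

```text
[492.1 -53.8] 82.4 36.8 1.3
[490.6 -53.5] 67.1 1.2
pos [473.  -56.5 209. ] ypsi -88.4 q6 80.1 off [200.   -1.5 -14.7] rot [ 0.6 -0.1 -0. ]
```

```bash
python3 -m handwheel '{"gripper":[0,0,0,0,0],"offset":[[35,-2,-16],[70,-2,-16],[105,-2,-16],[140,-2,-16],[160,-2,-16]],"rot":[[0,0,0],[0,0,0],[0,0,0],[0,0,0],[0,0,0]]}'; python3 -m handwheel '{"gripper":[0,0,0],"offset":[[15,0,0],[20,0,0],[20,0,0]],"rot":[[0,0,0],[0,0,0],[0,0,0]]}';python3 - <<'E'
from h import *
goto([489.5,-54,8.5],-89)
E
```

```text
time_s: 27.17
ee_pos: [487.8, -53.6, 46.2]
ee_rot: [-17.1, 89.9, 164.6]
force: [-0.1, 0.5, 0.6]
gripper_width: 90.8
time_s: 27.42
ee_pos: [488.7, -53.9, 27.8]
ee_rot: [-128.1, 90.0, 53.5]
force: [-0.1, 0.6, -0.2]
gripper_width: 91.5
pos [488.7 -53.9  27.8] ypsi -88.4 q6 80.7 off [19.3  0.1 -0.8] rot [ 0.6 -0.   0. ]
```

```bash
python3 -m handwheel '{"gripper":[0,0,0,1,1],"offset":[[8,0,-1],[16,0,-1],[18.5,0,-1],[18.5,0,-1],[18.5,0,-1]],"rot":[[0,0,0],[0,0,0],[0,0,0],[0,0,0],[0,0,0]]}' 25; python3 -m handwheel '{"gripper":[1,1,1,1,1],"offset":[[0,0,0],[0,0,0],[0,0,0],[0,0,0],[0,0,0]],"rot":[[0,0,0],[0,0,0],[0,0,0],[0,0,0],[0,0,0]]}'; python3 -m handwheel '{"gripper":[1,1,1],"offset":[[0,0,0],[0,0,0],[0,0,0]],"rot":[[0,0,0],[0,0,0],[0,0,0]]}'; python3 -m handwheel '{"gripper":[1,1,1,1,1],"offset":[[-15,0,0],[-40,0,0],[-80,0,0],[-120,0,0],[-160,0,0]],"rot":[[0,0,0],[0,0,0],[0,0,0],[0,0,0],[0,0,0]]}'; python3 - <<'E'
from h import *
goto([505,130,195],1)
E
```

```text
time_s: 27.83
ee_pos: [489.2, -54.1, 9.4]
ee_rot: [-177.0, 90.0, 4.6]
force: [-0.0, 0.2, -0.5]
gripper_width: 80.7
time_s: 28.25
ee_pos: [489.1, -54.1, 9.3]
ee_rot: [-173.9, 90.0, 7.7]
force: [-0.8, 1.0, 0.0]
gripper_width: 47.2
time_s: 28.5
ee_pos: [489.1, -53.9, 9.3]
ee_rot: [-123.8, 90.0, 57.8]
force: [-1.1, 1.1, 1.2]
gripper_width: 39.8
time_s: 28.92
ee_pos: [488.0, -54.1, 170.2]
ee_rot: [-2.3, 89.9, 179.3]
force: [1.6, -0.8, -1.7]
gripper_width: 40.2
pos [488.  -54.1 170.2] ypsi -88.4 q6 80.7 off [ -24.8 -183.6  -22.2] rot [-89.4   0.1   0.1]
```

```bash
python3 -m handwheel '{"gripper":[1,1,1,1,1],"offset":[[-10,-10,0],[-20,-30,-5],[-25,-60,-10],[-25,-90,-10],[-25,-110,-12]],"rot":[[-7,0,0],[-14,0,0],[-21,0,0],[-28,0,0],[-35,0,0]]}'; python3 - <<'E'
from h import *
goto([512,150,195],0.7)
E
```

```text
time_s: 29.33
ee_pos: [497.3, 58.1, 194.2]
ee_rot: [-94.2, 89.9, 122.8]
force: [0.0, -1.1, -2.4]
gripper_width: 40.0
pos [497.3  58.1 194.2] ypsi -53.0 q6 58.3 off [ -0.8 -64.6 -67. ] rot [-53.7  -0.    0. ]
```

```bash
python3 -m handwheel '{"gripper":[1,1,1,1,1],"offset":[[0,-13,-13],[0,-26,-26],[0,-39,-39],[0,-52,-52],[0,-65,-67]],"rot":[[-7,0,0],[-14,0,0],[-21,0,0],[-28,0,0],[-35,0,0]]}'; python3 - <<'E'
from h import *
goto([512,227,180],0.7)
E
```

```text
time_s: 29.75
ee_pos: [512.2, 148.8, 193.5]
ee_rot: [-45.8, 89.9, -153.8]
force: [-0.2, -0.0, -2.7]
gripper_width: 40.0
pos [512.2 148.8 193.5] ypsi -18.0 q6 33.0 off [ 13.4 -24.3 -74.3] rot [-18.7   0.1   0.1]
```

```bash
python3 -m handwheel '{"gripper":[1,1,1,1,1],"offset":[[0,-8,-25],[5,-16,-50],[13,-24,-74],[13,-24,-74],[13,-24,-74]],"rot":[[-7,0,0],[-14,0,0],[-18.7,0,0],[-18.7,0,0],[-18.7,0,0]]}';python3 -m handwheel '{"gripper":[1,1],"offset":[[0,0,0],[0,0,0]],"rot":[[0,0,0],[0,0,0]]}'; python3 - <<'E'
from h import *
st,_=save("wrist","p1",None,1.5)
goto([512.5,256,108],0.7)
E
```

```text
time_s: 30.17
ee_pos: [512.6, 226.7, 179.8]
ee_rot: [-58.7, 89.8, -148.3]
force: [-0.1, -0.5, -2.6]
gripper_width: 39.6
time_s: 30.33
ee_pos: [513.4, 225.2, 181.2]
ee_rot: [-25.4, 90.0, -115.1]
force: [0.8, -0.7, -2.1]
gripper_width: 39.9
pos [513.6 225.2 181.4] ypsi 0.2 q6 22.3 off [ 73.4  -1.  -30.9] rot [-0.5  0.  -0. ]
```

View pics/p1.png

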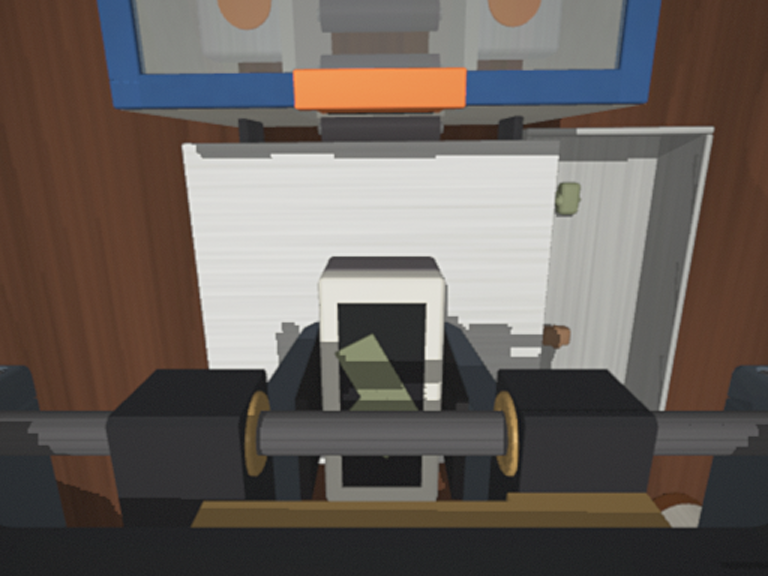

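Aligned (box axis 382, flap centre 380, lane 380). Lowering with the nose just short of the lane.

```bash
python3 -m handwheel '{"gripper":[1,1,1,1,1],"offset":[[20,-0.5,-15],[40,-0.5,-31],[58,-0.5,-31],[66,-0.5,-31],[66,-0.5,-31]],"rot":[[-0.4,0,0],[-0.4,0,0],[-0.4,0,0],[-0.4,0,0],[-0.4,0,0]]}';python3 -m handwheel '{"gripper":[1,1],"offset":[[0,0,0],[0,0,0]],"rot":[[0,0,0],[0,0,0]]}'; python3 - <<'E'
from h import *
goto([512.5,256,107],0.7)
E
```

```text
time_s: 30.8
ee_pos: [511.6, 255.8, 113.4]
ee_rot: [-61.5, 89.7, -150.8]
force: [0.1, -0.5, -2.8]
gripper_width: 40.0
time_s: 30.97
ee_pos: [513.8, 256.9, 116.5]
ee_rot: [113.5, 89.9, 24.2]
force: [-0.1, 1.2, -2.2]
gripper_width: 39.9
pos [513.8 256.9 116.5] ypsi 0.7 q6 24.8 off [ 9.5 -1.3  0.9] rot [-0.  -0.1 -0.1]
```

```bash
python3 -m handwheel '{"gripper":[1,1,1,1,1],"offset":[[4,-0.5,0],[7,-0.5,0],[9,-0.5,0],[9.5,-0.5,0],[9.5,-0.5,0]],"rot":[[0,0,0],[0,0,0],[0,0,0],[0,0,0],[0,0,0]]}';python3 -m handwheel '{"gripper":[0.6,0.5,0.4,0.4,0.4],"offset":[[0,0,0],[0,0,0],[0,0,0],[0,0,0],[0,0,0]],"rot":[[0,0,0],[0,0,0],[0,0,0],[0,0,0],[0,0,0]]}'; python3 -m handwheel '{"gripper":[0.3,0.2,0.2,0.2,0.2],"offset":[[0,0,0],[-25,0,0],[-50,0,0],[-60,0,30],[-60,0,60]],"rot":[[0,0,0],[0,0,0],[0,0,0],[0,0,0],[0,0,0]]}';python3 -m handwheel '{"gripper":[0.8,0.8,0.8,0.8,0.8],"offset":[[0,0,20],[0,0,20],[0,0,20],[0,0,20],[0,0,20]],"rot":[[0,0,0],[0,0,0],[0,0,0],[0,0,0],[0,0,0]]}';python3 -m handwheel '{"gripper":[0.8,0.8,0.8,0.8,0.8],"offset":[[0,0,0],[0,0,0],[15,0,0],[30,0,0],[45,0,0]],"rot":[[0,0,0],[0,0,0],[0,0,0],[0,0,0],[0,0,0]]}'; python3 - <<'E'
from h import *
st,_=save("wrist","q1",None,1.5)
goto([512.5,302,112],0.7)
E
```

```text
time_s: 31.38
ee_pos: [512.5, 257.1, 106.3]
ee_rot: [100.0, 90.0, 10.7]
force: [0.3, -0.8, 1.4]
gripper_width: 40.0
time_s: 31.8
ee_pos: [512.4, 257.2, 105.7]
ee_rot: [146.4, 90.0, 57.1]
force: [0.2, -0.7, 0.1]
gripper_width: 54.7
time_s: 32.22
ee_pos: [515.0, 198.2, 168.6]
ee_rot: [110.0, 89.6, 20.9]
force: [-0.3, -0.1, -0.3]
gripper_width: 73.1
time_s: 32.63
ee_pos: [513.4, 178.1, 165.6]
ee_rot: [-175.0, 90.0, 95.8]
force: [0.7, 0.7, 0.1]
gripper_width: 42.6
time_s: 33.05
ee_pos: [513.5, 177.8, 120.3]
ee_rot: [116.0, 89.9, 26.8]
force: [-1.1, 0.3, -0.2]
gripper_width: 18.2
pos [511.4 177.  117.2] ypsi 0.8 q6 17.1 off [   5.     2.8 -124.9] rot [0.1 0.1 0.3]
```

View pics/q1.png

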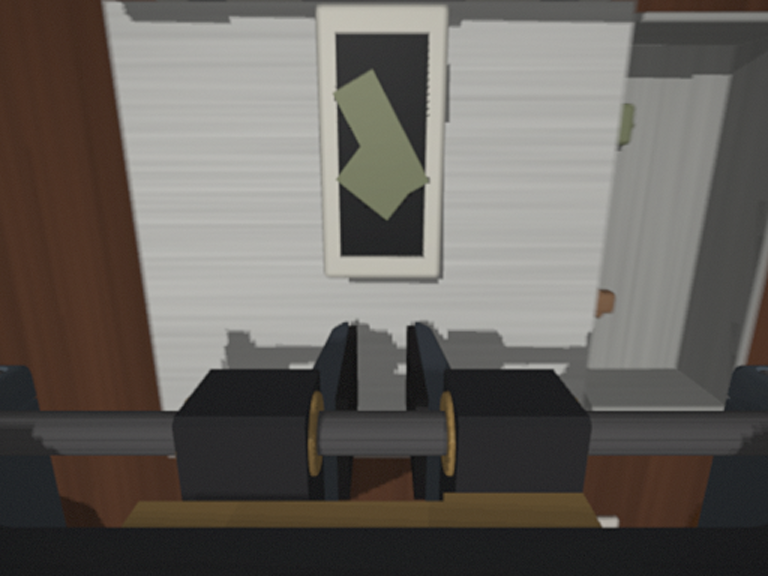

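Same arrangement as before (tail edge at (382,277), fingers centred). Pushing.

```bash
python3 -m handwheel '{"gripper":[0.8,0.8,0.8,0.8,0.8],"offset":[[6,1,-10],[6,1,-20],[6,1,-32],[6,1,-46],[6,1,-60]],"rot":[[0,0,0],[0,0,0],[0,0,0],[0,0,0],[0,0,0]]}';python3 -m handwheel '{"gripper":[0.8,0.8,0.8,0.8,0.8],"offset":[[0,0,-14],[0,0,-26],[0,0,-38],[0,0,-48],[0,0,-54]],"rot":[[0,0,0],[0,0,0],[0,0,0],[0,0,0],[0,0,0]]}';python3 -m handwheel '{"gripper":[0.8,0.8,0.8,0.8,0.8],"offset":[[0,0,-4],[0,0,-7],[0,0,-7],[0,0,-7],[0,0,-7]],"rot":[[0,0,0],[0,0,0],[0,0,0],[0,0,0],[0,0,0]]}'; python3 - <<'E'
from h import *
st,_=save("wrist","q2",None,1.5)
goto([512.5,302,110],0.7)
E
```

```text
time_s: 33.52
ee_pos: [513.7, 238.6, 115.3]
ee_rot: [63.6, 89.9, -25.7]
force: [0.2, -3.4, 0.9]
gripper_width: 18.3
time_s: 33.93
ee_pos: [512.8, 293.3, 114.7]
ee_rot: [167.7, 89.9, 78.5]
force: [0.7, -1.0, -0.3]
gripper_width: 18.0
time_s: 34.35
ee_pos: [512.8, 297.7, 114.7]
ee_rot: [-62.9, 90.0, -152.2]
force: [-0.0, -0.7, 0.1]
gripper_width: 18.3
pos [512.9 297.7 114.7] ypsi 0.7 q6 28.3 off [ 4.7 -0.3 -4.3] rot [-0. -0.  0.]
```

View pics/q2.png

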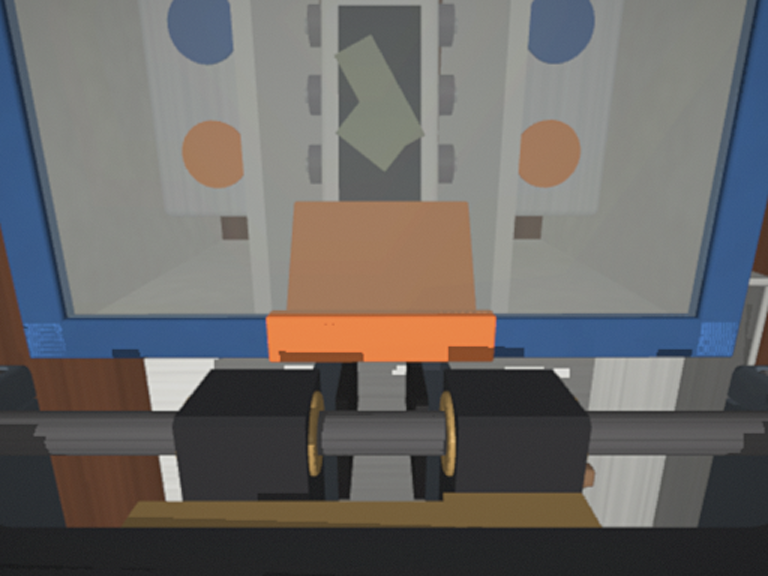

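Box 2 is rolling in. Going back for the third (M3 near (630,−260)).

```bash
python3 -m handwheel '{"gripper":[0.5,0,0,0,0],"offset":[[0,0,30],[-20,0,70],[-60,0,110],[-100,0,150],[-140,0,190]],"rot":[[0,0,0],[0,0,0],[0,0,0],[7,0,0],[14,0,0]]}';python3 -m handwheel '{"gripper":[0,0,0,0,0],"offset":[[-15,-10,38],[-30,-20,76],[-45,-30,114],[-45,-40,152],[-45,-50,188]],"rot":[[7,0,0],[14,0,0],[21,0,0],[28,0,0],[35,0,0]]}'; python3 - <<'E'
from h import *
goto([590,-240,280],-89)
E
```

```text
time_s: 34.82
ee_pos: [514.2, 140.0, 222.2]
ee_rot: [-63.5, 90.0, -167.1]
force: [0.4, -0.1, 1.1]
gripper_width: 48.5
time_s: 35.23
ee_pos: [422.0, -31.5, 267.3]
ee_rot: [126.2, 89.8, -12.5]
force: [0.2, 0.3, 0.2]
gripper_width: 82.1
pos [422.  -31.5 267.3] ypsi -48.7 q6 42.8 off [-12.1 267.6  11.6] rot [40.3 -0.1 -0.1]
```

```bash
python3 -m handwheel '{"gripper":[0,0,0,0,0],"offset":[[-5,40,2],[-10,80,4],[-12,120,6],[-12,160,8],[-12,200,10]],"rot":[[7,0,0],[14,0,0],[21,0,0],[28,0,0],[35,0,0]]}'; python3 -m handwheel '{"gripper":[0,0,0,0,0],"offset":[[0,30,-25],[0,45,-45],[0,45,-48],[0,45,-48],[0,45,-48]],"rot":[[5,0,0],[5,0,0],[5,0,0],[5,0,0],[5,0,0]]}'; python3 - <<'E'
from h import *
st,_=save("wrist","r1",None,1.5)
save("top","r2",(0,150,210,280),3.7)
goto([590,-240,280],-89)
E
```

```text
time_s: 35.65
ee_pos: [549.0, -187.7, 278.6]
ee_rot: [169.2, 89.9, -4.5]
force: [0.8, 0.2, 1.4]
gripper_width: 91.1
time_s: 36.07
ee_pos: [600.7, -224.3, 277.8]
ee_rot: [-33.9, 89.9, 147.9]
force: [-0.1, 0.6, -0.3]
gripper_width: 90.9
pos [ 600.5 -223.9  278.6] ypsi -88.3 q6 66.8 off [-1.4 15.8 11. ] rot [0.7 0.  0. ]
```

View pics/r1.png

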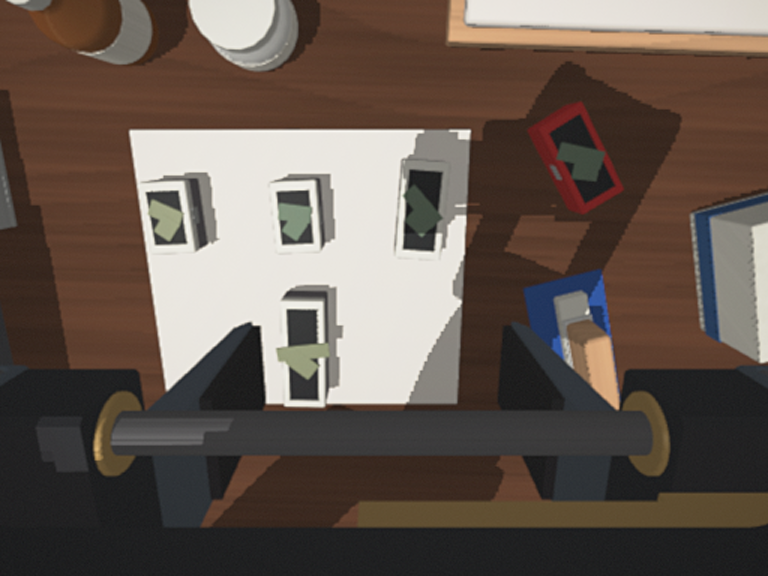

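View pics/r2.png

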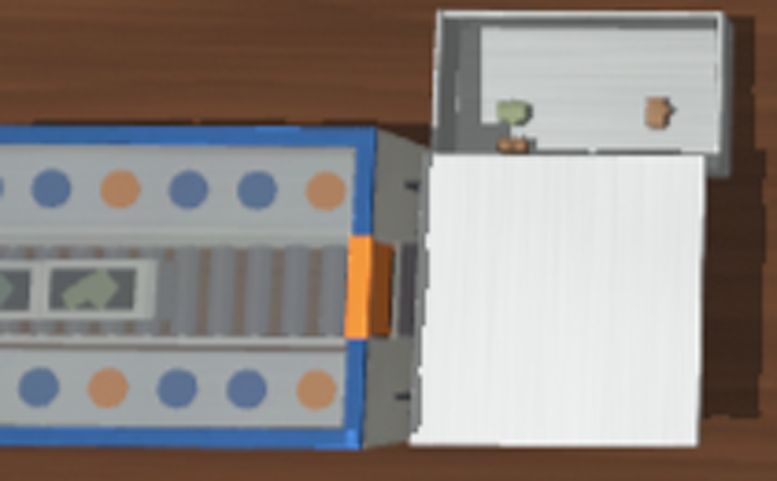

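Two boxes are end to end in the chest, flap shut. M3: lid corners (404,160), (447,162), (441,259), (396,256); the red look-alike is at (575,157).

```bash
python3 - <<'E'
from h import *
st=state()
im=cv2.imread("pics/r1_raw.png"); cv2.imwrite("pics/r3.png",cv2.resize(im[95:180,250:330],None,fx=7,fy=7,interpolation=cv2.INTER_CUBIC))
w=ray("wrist",np.array([(404,160),(447,162),(441,259),(396,256)])/1.5,37,st)[:,:2]; d=(w[0]+w[1]-w[2]-w[3])/2
print(w.mean(0).round(1),np.linalg.norm(d).round(1),np.linalg.norm(w[0]-w[1]).round(1),np.degrees(np.arctan2(d[1],d[0])).round(1))
print("red",ray("wrist",np.array([(530,128),(582,102),(622,188),(582,213)])/1.5,20,st)[:,:2].round(0).tolist())
E
```

```text
[ 629.8 -258.3] 81.6 35.6 -1.0
red [[700.0, -347.0], [722.0, -388.0], [653.0, -434.0], [630.0, -402.0]]
```

View pics/r3.png

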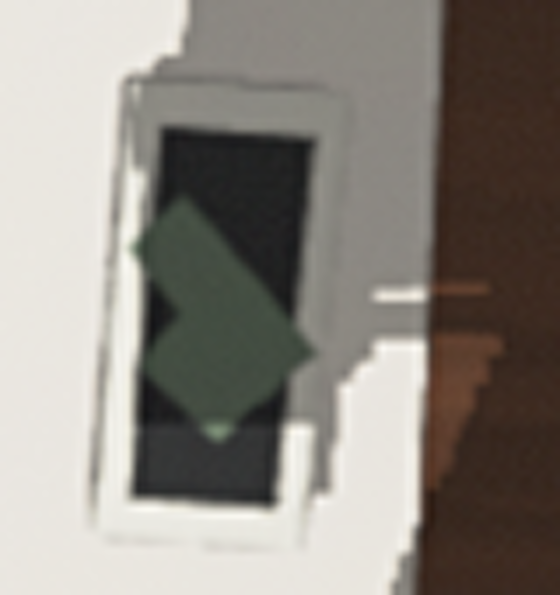

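Window corners in the crop: (161,128), (316,138), (276,507), (130,495).

```bash
python3 - <<'E'
from h import *
st=state()
w=ray("wrist",np.array([(161,128),(316,138),(276,507),(130,495)])/7+[250,95],37,st)[:,:2]; d=(w[0]+w[1]-w[2]-w[3])/2
print(w.mean(0).round(1),np.linalg.norm(d).round(1),np.linalg.norm(w[0]-w[1]).round(1),np.degrees(np.arctan2(d[1],d[0])).round(1))
goto(list(w.mean(0))+[100],-93)
E
```

```text
[ 629.2 -258.6] 66.9 27.7 -2.4
pos [ 600.5 -223.9  278.6] ypsi -88.3 q6 66.8 off [178.6  35.6 -27.7] rot [4.7 0.  0. ]
```

```bash
python3 -m handwheel '{"gripper":[0,0,0,0,0],"offset":[[30,18,-14],[60,35,-27],[100,35,-27],[140,35,-27],[170,35,-27]],"rot":[[4.3,0,0],[4.3,0,0],[4.3,0,0],[4.3,0,0],[4.3,0,0]]}'; python3 -m handwheel '{"gripper":[0,0],"offset":[[0,0,0],[0,0,0]],"rot":[[0,0,0],[0,0,0]]}'; python3 - <<'E'
from h import *
st,_=save("wrist","s1",None,1.5)
goto([629.3,-258.5,9],-92.5,st)
E
```

```text
time_s: 36.58
ee_pos: [627.5, -257.6, 105.7]
ee_rot: [-22.7, 89.8, 154.7]
force: [-1.0, -0.1, -0.6]
gripper_width: 91.0
time_s: 36.75
ee_pos: [628.4, -257.9, 107.8]
ee_rot: [-22.8, 89.8, 154.6]
force: [0.5, -1.6, 1.3]
gripper_width: 91.1
pos [ 628.4 -257.9  107.8] ypsi -92.6 q6 69.3 off [98.8  0.7 -1.1] rot [-0.1  0.1  0.1]
```

View pics/s1.png

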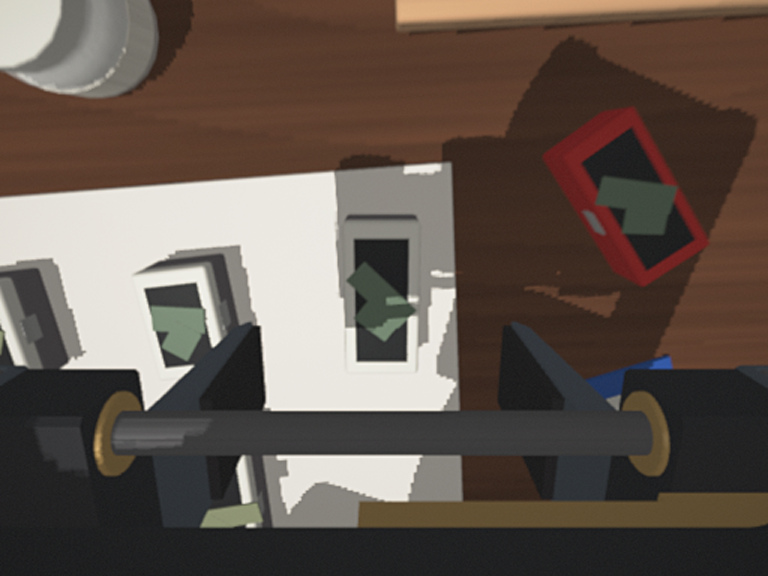

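The box is centred (345–418) and square to the jaws. Descending and gripping.

```bash
python3 -m handwheel '{"gripper":[0,0,0,0,0],"offset":[[25,0,-1],[50,0,-1],[75,0,-1],[85,0,-1],[85,0,-1]],"rot":[[0,0,0],[0,0,0],[0,0,0],[0,0,0],[0,0,0]]}';python3 -m handwheel '{"gripper":[0,0],"offset":[[0,0,0],[0,0,0]],"rot":[[0,0,0],[0,0,0]]}'; python3 - <<'E'
from h import *
goto([629.3,-258.5,9],-92.5)
E
```

```text
time_s: 37.22
ee_pos: [630.4, -258.6, 23.3]
ee_rot: [-29.6, 90.0, 147.9]
force: [-0.9, 0.2, 0.1]
gripper_width: 90.8
time_s: 37.38
ee_pos: [632.3, -259.5, 26.0]
ee_rot: [160.4, 89.7, -22.1]
force: [0.6, 0.7, 1.1]
gripper_width: 91.5
pos [ 632.3 -259.5   26. ] ypsi -92.6 q6 69.3 off [17.  -0.9  3.2] rot [-0.1 -0.3 -0.1]
```

```bash
python3 -m handwheel '{"gripper":[0,0,0,1,1],"offset":[[8,0,1],[14,0,1],[16,0,1],[16,0,1],[16,0,1]],"rot":[[0,0,0],[0,0,0],[0,0,0],[0,0,0],[0,0,0]]}' 25; python3 -m handwheel '{"gripper":[1,1,1,1,1],"offset":[[0,0,0],[0,0,0],[0,0,0],[0,0,0],[0,0,0]],"rot":[[0,0,0],[0,0,0],[0,0,0],[0,0,0],[0,0,0]]}'; python3 -m handwheel '{"gripper":[1,1,1],"offset":[[0,0,0],[0,0,0],[0,0,0]],"rot":[[0,0,0],[0,0,0],[0,0,0]]}'; python3 -m handwheel '{"gripper":[1,1,1,1,1],"offset":[[-15,0,0],[-40,0,0],[-80,0,0],[-120,0,0],[-160,0,0]],"rot":[[0,0,0],[0,0,0],[0,0,0],[0,0,0],[0,0,0]]}'; python3 - <<'E'
from h import *
goto([530,-60,200],-45)
E
```

```text
time_s: 37.8
ee_pos: [629.4, -258.8, 6.8]
ee_rot: [-34.7, 90.0, 142.7]
force: [-0.5, 0.1, -0.1]
gripper_width: 80.8
time_s: 38.22
ee_pos: [629.6, -258.8, 7.2]
ee_rot: [-178.1, 90.0, -0.7]
force: [0.3, -0.1, 0.1]
gripper_width: 47.5
time_s: 38.47
ee_pos: [629.5, -258.5, 7.1]
ee_rot: [-97.1, 90.0, 80.3]
force: [0.9, 1.7, 0.1]
gripper_width: 39.5
time_s: 38.88
ee_pos: [628.6, -258.6, 167.5]
ee_rot: [-15.4, 89.8, 162.1]
force: [0.1, -0.1, -2.8]
gripper_width: 39.6
pos [ 628.6 -258.6  167.5] ypsi -92.6 q6 69.3 off [ -32.1 -194.   107.5] rot [-47.6   0.1   0.1]
```

Box underside = TCP − 4.

```bash
python3 -m handwheel '{"gripper":[1,1,1,1,1],"offset":[[-15,-34,18],[-30,-68,36],[-32,-102,54],[-32,-136,72],[-32,-170,90]],"rot":[[-7,0,0],[-14,0,0],[-21,0,0],[-28,0,0],[-35,0,0]]}'; python3 - <<'E'
from h import *
goto([515,100,195],-20)
E
```

```text
time_s: 39.3
ee_pos: [545.8, -83.7, 198.8]
ee_rot: [-39.7, 90.0, 173.0]
force: [1.0, 1.3, -3.5]
gripper_width: 39.6
pos [545.8 -83.7 198.8] ypsi -57.3 q6 47.4 off [   3.9 -171.1  -73.4] rot [-37.3   0.    0. ]
```

```bash
python3 -m handwheel '{"gripper":[1,1,1,1,1],"offset":[[0,-34,-15],[0,-68,-30],[0,-102,-45],[0,-136,-60],[0,-171,-74]],"rot":[[-7,0,0],[-14,0,0],[-21,0,0],[-28,0,0],[-35,0,0]]}'; python3 - <<'E'
from h import *
goto([512.5,226,180],0.6)
E
```

```text
time_s: 39.72
ee_pos: [517.1, 100.4, 198.6]
ee_rot: [-36.7, 90.0, -149.0]
force: [1.3, 0.6, -3.3]
gripper_width: 40.0
pos [517.1 100.4 198.6] ypsi -22.3 q6 32.0 off [  18.5  -51.8 -114.5] rot [-22.9   0.    0. ]
```

```bash
python3 -m handwheel '{"gripper":[1,1,1,1,1],"offset":[[0,-15,-34],[0,-30,-67],[8,-45,-100],[18,-52,-114],[18,-52,-114]],"rot":[[-7,0,0],[-14,0,0],[-21,0,0],[-23,0,0],[-23,0,0]]}';python3 -m handwheel '{"gripper":[1,1],"offset":[[0,0,0],[0,0,0]],"rot":[[0,0,0],[0,0,0]]}'; python3 - <<'E'
from h import *
st,_=save("wrist","t1",None,1.5)
goto([512.5,256,106],0.7)
E
```

```text
time_s: 40.13
ee_pos: [511.9, 227.2, 178.5]
ee_rot: [-83.8, 89.7, -173.1]
force: [-0.6, -0.6, -3.2]
gripper_width: 39.9
time_s: 40.3
ee_pos: [513.7, 223.4, 180.9]
ee_rot: [-27.7, 89.9, -117.3]
force: [-0.3, -0.5, -3.3]
gripper_width: 39.7
pos [514.  223.2 181.3] ypsi 0.3 q6 22.0 off [ 75.2  -1.3 -32.9] rot [-0.4  0.  -0. ]
```

View pics/t1.png

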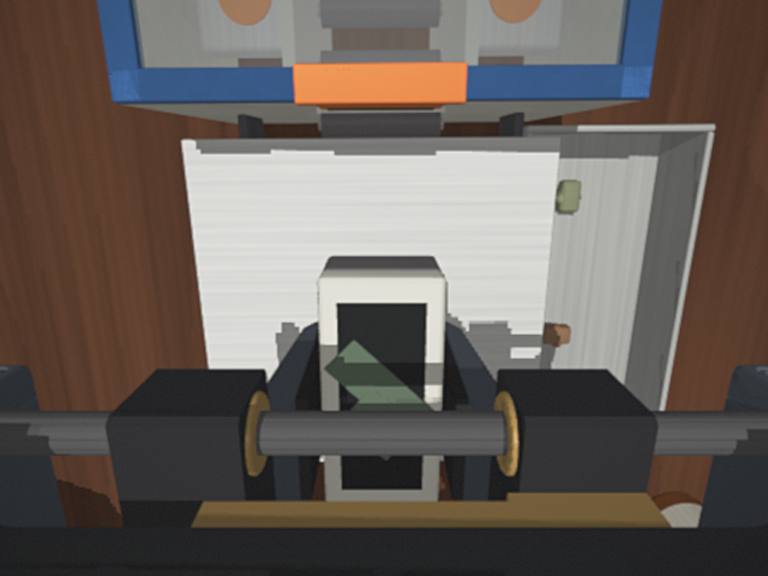

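Same aligned picture (box axis 381, flap 380). Lowering.

```bash
python3 -m handwheel '{"gripper":[1,1,1,1,1],"offset":[[20,-0.5,-15],[40,-0.5,-32],[58,-0.5,-32],[66,-0.5,-32],[66,-0.5,-32]],"rot":[[-0.4,0,0],[-0.4,0,0],[-0.4,0,0],[-0.4,0,0],[-0.4,0,0]]}';python3 -m handwheel '{"gripper":[1,1],"offset":[[0,0,0],[0,0,0]],"rot":[[0,0,0],[0,0,0]]}'; python3 - <<'E'
from h import *
goto([512.5,256,105],0.7)
E
```

```text
time_s: 40.77
ee_pos: [512.1, 254.6, 113.5]
ee_rot: [-60.2, 89.8, -149.4]
force: [-1.0, 1.1, -2.4]
gripper_width: 39.7
time_s: 40.93
ee_pos: [514.2, 255.9, 116.6]
ee_rot: [113.1, 89.8, 23.8]
force: [-0.1, 0.5, -3.0]
gripper_width: 40.1
pos [514.2 255.9 116.6] ypsi 0.7 q6 24.6 off [11.6 -1.7 -0.1] rot [ 0.  -0.1 -0.1]
```

```bash
python3 -m handwheel '{"gripper":[1,1,1,1,1],"offset":[[4,-0.5,0],[7,-0.5,0],[10,-0.5,0],[11.5,-0.5,0],[11.5,-0.5,0]],"rot":[[0,0,0],[0,0,0],[0,0,0],[0,0,0],[0,0,0]]}';python3 -m handwheel '{"gripper":[0.6,0.5,0.4,0.4,0.4],"offset":[[0,0,0],[0,0,0],[0,0,0],[0,0,0],[0,0,0]],"rot":[[0,0,0],[0,0,0],[0,0,0],[0,0,0],[0,0,0]]}'; python3 -m handwheel '{"gripper":[0.3,0.2,0.2,0.2,0.2],"offset":[[0,0,0],[-25,0,0],[-50,0,0],[-60,0,30],[-60,0,60]],"rot":[[0,0,0],[0,0,0],[0,0,0],[0,0,0],[0,0,0]]}';python3 -m handwheel '{"gripper":[0.8,0.8,0.8,0.8,0.8],"offset":[[0,0,20],[0,0,20],[0,0,20],[0,0,20],[0,0,20]],"rot":[[0,0,0],[0,0,0],[0,0,0],[0,0,0],[0,0,0]]}';python3 -m handwheel '{"gripper":[0.8,0.8,0.8,0.8,0.8],"offset":[[0,0,0],[0,0,0],[15,0,0],[30,0,0],[43,0,0]],"rot":[[0,0,0],[0,0,0],[0,0,0],[0,0,0],[0,0,0]]}'; python3 - <<'E'
from h import *
st,_=save("wrist","u1",None,1.5)
goto([512.5,302,112],0.7)
E
```

```text
time_s: 41.35
ee_pos: [512.6, 256.2, 104.1]
ee_rot: [89.4, 90.0, 0.2]
force: [-0.8, -1.0, 1.3]
gripper_width: 39.8
time_s: 41.77
ee_pos: [512.8, 256.5, 103.7]
ee_rot: [127.0, 90.0, 37.8]
force: [-0.2, 0.3, 0.4]
gripper_width: 54.7
time_s: 42.18
ee_pos: [515.4, 197.4, 166.6]
ee_rot: [110.0, 89.6, 21.0]
force: [0.7, -0.3, 0.4]
gripper_width: 73.0
time_s: 42.6
ee_pos: [513.8, 177.3, 163.4]
ee_rot: [-176.1, 90.0, 94.8]
force: [-0.0, -0.3, 0.1]
gripper_width: 42.4
time_s: 43.02
ee_pos: [513.6, 176.9, 119.9]
ee_rot: [164.3, 90.0, 75.2]
force: [0.1, 0.5, 0.1]
gripper_width: 18.3
pos [511.9 176.3 117.4] ypsi 0.9 q6 16.9 off [   5.2    2.5 -125.7] rot [0.2 0.1 0.3]
```

View pics/u1.png

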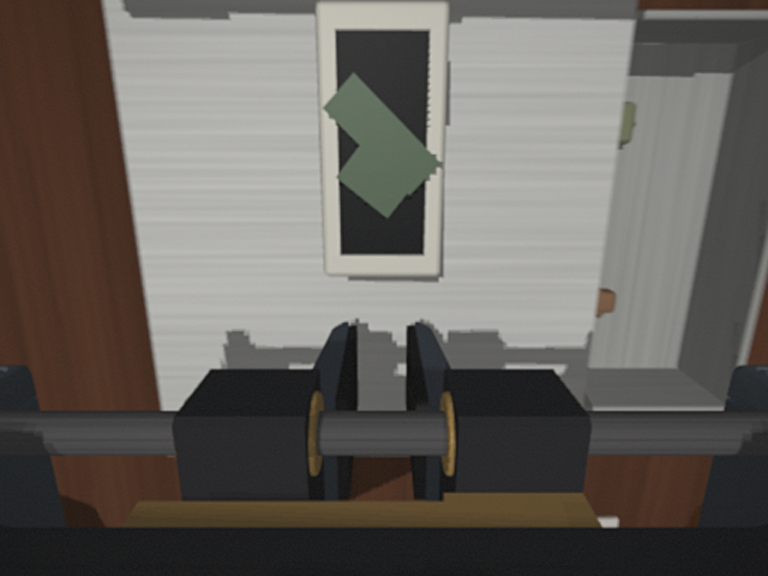

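Identical setup; pushing the third box.

```bash
python3 -m handwheel '{"gripper":[0.8,0.8,0.8,0.8,0.8],"offset":[[6,1,-10],[6,1,-20],[6,1,-32],[6,1,-46],[6,1,-60]],"rot":[[0,0,0],[0,0,0],[0,0,0],[0,0,0],[0,0,0]]}';python3 -m handwheel '{"gripper":[0.8,0.8,0.8,0.8,0.8],"offset":[[0,0,-14],[0,0,-26],[0,0,-38],[0,0,-48],[0,0,-54]],"rot":[[0,0,0],[0,0,0],[0,0,0],[0,0,0],[0,0,0]]}';python3 -m handwheel '{"gripper":[0.8,0.8,0.8,0.8,0.8],"offset":[[0,0,-4],[0,0,-7],[0,0,-8],[0,0,-8],[0,0,-8]],"rot":[[0,0,0],[0,0,0],[0,0,0],[0,0,0],[0,0,0]]}';python3 -m handwheel '{"gripper":[0.8,0.8,0.8,0.8,0.8],"offset":[[0,0,0],[0,0,0],[0,0,0],[0,0,0],[0,0,0]],"rot":[[0,0,0],[0,0,0],[0,0,0],[0,0,0],[0,0,0]]}'; python3 - <<'E'
from h import *
st,_=save("wrist","v1",None,1.5)
goto([512.5,302,110],0.7)
E
```

```text
time_s: 43.48
ee_pos: [514.0, 237.6, 115.1]
ee_rot: [43.4, 89.9, -45.7]
force: [-0.7, -2.7, -1.0]
gripper_width: 17.9
time_s: 43.9
ee_pos: [513.1, 292.7, 114.7]
ee_rot: [164.8, 89.9, 75.6]
force: [0.1, 0.3, -0.6]
gripper_width: 18.2
time_s: 44.32
ee_pos: [513.0, 298.0, 114.6]
ee_rot: [-82.8, 90.0, -172.0]
force: [0.2, -0.6, -0.9]
gripper_width: 18.2
time_s: 44.73
ee_pos: [513.0, 298.2, 114.7]
ee_rot: [135.8, 90.0, 46.6]
force: [-0.0, 0.4, 0.2]
gripper_width: 18.4
pos [513.  298.3 114.6] ypsi 0.8 q6 28.3 off [ 4.6 -0.5 -3.7] rot [ 0.1 -0.  -0. ]
```

View pics/v1.png

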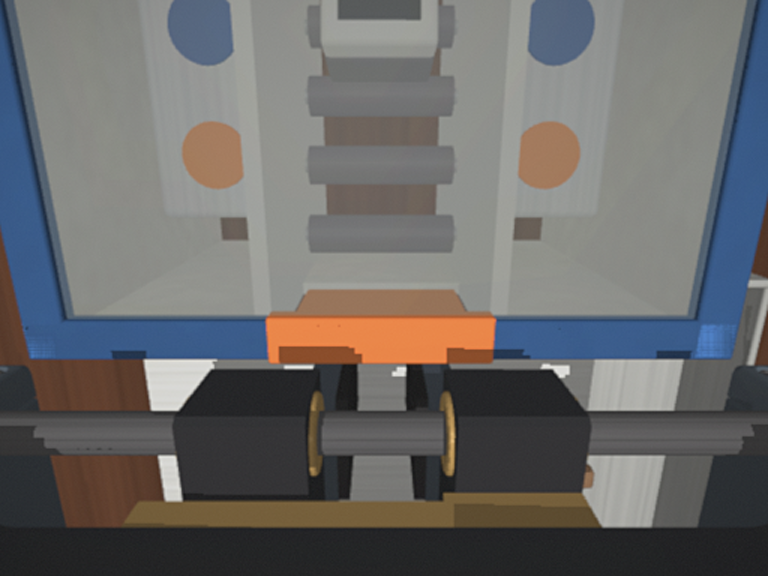

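The third box is rolling away and the flap is closing. Backing clear and doing the final checks.

```bash
python3 -m handwheel '{"gripper":[0.8,0.8,0.8,0.8,0.8],"offset":[[0,0,30],[-20,0,70],[-60,0,110],[-100,20,140],[-140,20,140]],"rot":[[0,0,0],[0,0,0],[0,0,0],[0,0,0],[0,0,0]]}'; python3 -m handwheel '{"gripper":[0.8,0.8,0.8,0.8,0.8],"offset":[[0,-20,40],[0,-40,80],[0,-60,115],[0,-60,115],[0,-60,115]],"rot":[[0,0,0],[0,0,0],[0,0,0],[0,0,0],[0,0,0]]}'; python3 - <<'E'
from h import *
print(state()['ee_pos'],state()['force'])
save("top","w1",(0,120,440,290),1.8)
save("top","w2",(0,150,210,280),3.7)
save("scene","w3",(0,110,480,280),1.65)
E
```

```text
time_s: 45.2
ee_pos: [531.2, 161.5, 232.6]
ee_rot: [-57.0, 89.7, -146.3]
force: [1.3, 0.9, 0.2]
gripper_width: 18.4
time_s: 45.62
ee_pos: [472.6, 47.3, 233.4]
ee_rot: [94.4, 90.0, 5.0]
force: [0.5, 0.1, -0.3]
gripper_width: 18.1
[472.63610912  47.2609591  233.39361581] [ 0.52602484  0.10022822 -0.29555459]
```

View pics/w1.png

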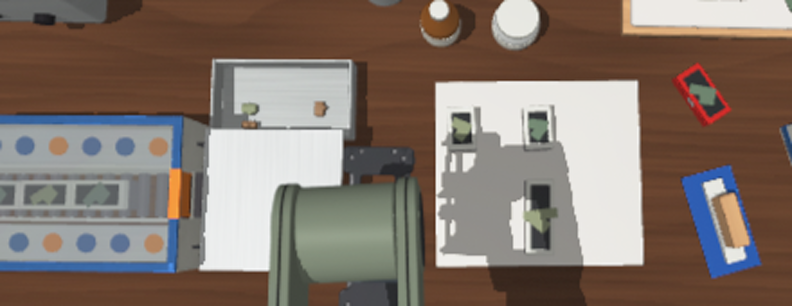

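View pics/w2.png

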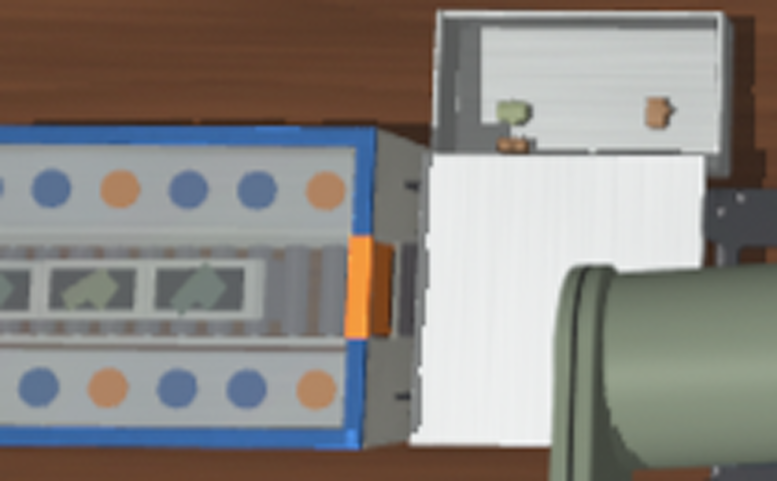

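View pics/w3.png

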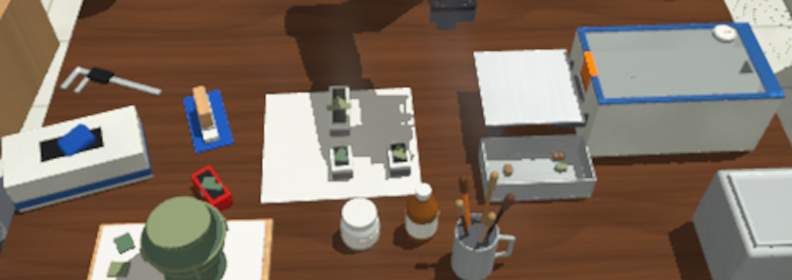

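All three boxes are end to end in the lane, with the rearmost centred about 115 mm past the mouth. The flap is shut, three chips are in the tray, the shelf is empty, the scraper stands on its mat, the other boxes are in place and the arm is clear. Handing in.

```bash
python3 - <<'E'
from workcell import *
print(job_done()); print(state()['time_s'])
E
```

```text
the job is handed in; nothing more can be done
None
the job is handed in; nothing more can be done
```

I handed the job in at about 46 s (limit 210 s). No verdict was reported, so this rests on my last pictures.

- **Chips:** I swept all three chips off the shelf into the waste tray with the scraper, in two passes. The last top and scene views show all three in the tray and nothing on the shelf in view; the arm hid part of it from above.
- **Scraper:** it stands upright on its blue mat. I set it down aligned over the mat's centre and saw it again in the last views.
- **Medium boxes:** I pushed all three through the flap, one at a time. They lie end to end in the lane, the rearmost centred about 115 mm past the mouth, and the flap is shut.
- **Everything else:** the short and long boxes, bottle, jar and red look-alike look unmoved. The gripper was empty and the arm clear of everything at hand-in.

One check disagreed. My first two measurements of the chest front were about 6 mm apart (317.5 mm from the top camera, 324 mm from the wrist). Closer wrist views settled it at about 319 mm, which I used for placing and pushing.

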